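# Nest the saucepans and lunch bowls onto the carry tray

### The job

Clear the lunch bench onto the carry tray: nest the smaller saucepans one inside the other in the big pan that stands there, each sitting level on the bottom of the next larger one, with their handles fanned out like a hand of cards, neighbouring handle ends about a hand's breadth apart so that every handle clears the ones below; and nest all the loose plastic bowls into one straight upright stack on the yellow bowl on the tray. Some pans or bowls may not be there. Leave the mug, the scraper and the little white cup where they are.

Things in the scene. Friction and masses are not known exactly. Their poses are not given: they have to be found in the camera images.
- tray: dark timber carry tray, fixed, 200 x 360 mm (its x by y), floor 8 mm above the bench with a rim 16 mm high and 10 mm thick around it; origin at the centre of its underside, z up
- pan_a: aluminium saucepan with black handle, the big one, standing on the tray at the start: rim 150 mm across, base 140, height 62, wall 3, floor 4, about 300 g; origin: centre of its underside, z up, handle along its -x.
- pan_a_end (a point): outer end of the black handle, 173 mm from the pan's axis, at mid height. The handle is rigid and level: a thin steel neck, then a straight grip 91 to 173 mm from the axis, 18 mm wide, 12 mm high, 60 to 72 mm above the pan's underside; the pan balances 10 to 14 mm from its axis towards the handle
- pan_b: aluminium saucepan with pale wooden handle, the second largest: rim 132 mm across, base 122, height 62, wall 3, floor 4, about 200 g; origin: centre of its underside, z up, handle along its -x. Seated in the next larger pan it has about 5 mm of play, its underside 4 mm above that pan's and its handle 2 mm over that pan's rim; a handle lying on one below tilts it.
- pan_b_end (a point): outer end of the pale wooden handle, 164 mm from the pan's axis, at mid height. The handle is rigid and level: a thin steel neck, then a straight grip 82 to 164 mm from the axis, 18 mm wide, 12 mm high, 60 to 72 mm above the pan's underside; the pan balances 10 to 14 mm from its axis towards the handle
- pan_c: aluminium saucepan with red handle, the third largest: rim 114 mm across, base 104, height 62, wall 3, floor 4, about 165 g; origin: centre of its underside, z up, handle along its -x. Seated in the next larger pan it has about 5 mm of play, its underside 4 mm above that pan's and its handle 2 mm over that pan's rim; a handle lying on one below tilts it.
- pan_c_end (a point): outer end of the red handle, 155 mm from the pan's axis, at mid height. The handle is rigid and level: a thin steel neck, then a straight grip 73 to 155 mm from the axis, 18 mm wide, 12 mm high, 60 to 72 mm above the pan's underside; the pan balances 10 to 14 mm from its axis towards the handle
- pan_d: aluminium saucepan with blue handle, the smallest; absent in some starts: rim 96 mm across, base 86, height 62, wall 3, floor 4, about 135 g; origin: centre of its underside, z up, handle along its -x. Seated in the next larger pan it has about 5 mm of play, its underside 4 mm above that pan's and its handle 2 mm over that pan's rim; a handle lying on one below tilts it.
- pan_d_end (a point): outer end of the blue handle, 146 mm from the pan's axis, at mid height. The handle is rigid and level: a thin steel neck, then a straight grip 64 to 146 mm from the axis, 18 mm wide, 12 mm high, 60 to 72 mm above the pan's underside; the pan balances 10 to 14 mm from its axis towards the handle
- bowl_yellow: yellow plastic lunch bowl, on the tray at the start: rim 116 mm across, height 50, foot 54 across, about 90 g; an upright lip 8 mm thick (radius 50 to 58) forms its top 12 mm; inner floor 14 mm above the origin, the centre of its underside; z up. All bowls are of one shape; seated in another, a bowl stands 14 mm higher, with about 3 mm of play
- bowl_red: red plastic lunch bowl, absent in some starts: rim 116 mm across, height 50, foot 54 across, about 90 g; an upright lip 8 mm thick (radius 50 to 58) forms its top 12 mm; inner floor 14 mm above the origin, the centre of its underside; z up. All bowls are of one shape; seated in another, a bowl stands 14 mm higher, with about 3 mm of play
- bowl_blue: blue plastic lunch bowl, absent in some starts: rim 116 mm across, height 50, foot 54 across, about 90 g; an upright lip 8 mm thick (radius 50 to 58) forms its top 12 mm; inner floor 14 mm above the origin, the centre of its underside; z up. All bowls are of one shape; seated in another, a bowl stands 14 mm higher, with about 3 mm of play
- bowl_green: green plastic lunch bowl, absent in some starts: rim 116 mm across, height 50, foot 54 across, about 90 g; an upright lip 8 mm thick (radius 50 to 58) forms its top 12 mm; inner floor 14 mm above the origin, the centre of its underside; z up. All bowls are of one shape; seated in another, a bowl stands 14 mm higher, with about 3 mm of play
- bowl_orange: orange plastic lunch bowl, absent in some starts: rim 116 mm across, height 50, foot 54 across, about 90 g; an upright lip 8 mm thick (radius 50 to 58) forms its top 12 mm; inner floor 14 mm above the origin, the centre of its underside; z up. All bowls are of one shape; seated in another, a bowl stands 14 mm higher, with about 3 mm of play
- bowl_white: white plastic lunch bowl, absent in some starts: rim 116 mm across, height 50, foot 54 across, about 90 g; an upright lip 8 mm thick (radius 50 to 58) forms its top 12 mm; inner floor 14 mm above the origin, the centre of its underside; z up. All bowls are of one shape; seated in another, a bowl stands 14 mm higher, with about 3 mm of play
- mug: stainless steel mug, 80 mm across, 88 mm high, handle along its own +y; origin at the centre of its underside; not part of the job
- scraper: kitchen scraper with a red hard silicone head and a wooden handle, 245 mm long along its x, 16 mm high, lying flat; origin underneath, where head and handle meet; not part of the job
- coffee_cup: small white cup without handle, 62 mm across, 44 mm high; origin at the centre of its underside; not part of the job

How it is judged:
By the outcome, as a careful person would: the job done as asked, in the order asked, and still so for the second after the job is handed in, with the robot touching nothing.
Of pan_d, bowl_red, bowl_blue, bowl_green, bowl_orange, bowl_white only 4 to 6 are there at a start; the rules pass over those that are not, and their reading is None.
At some moment in a run one of pan_b, pan_c, pan_d, bowl_red, bowl_blue, bowl_green, bowl_orange, bowl_white may be knocked a few centimetres aside while the robot is not near it.
It also fails if it takes over 210 s, if anything falls off the work surface, if the arm or the gripper's body presses on something with over 40 N, if the wrist force passes 120 N, or if a joint passes its speed limit or range.

### The arm

A 7-joint arm with a two-finger parallel gripper is mounted at the origin on the work surface. World frame = base frame: x ahead of the robot, y to its left, z up, the work surface at z = 0. Lengths are in mm, angles in rad, forces in N, time in s.
With the tool pointing down it reaches from about 400 to 875 mm from the base axis. Payload 4.4 kg.
Tool frame: the origin (TCP) lies midway between the tips of the shut fingers; the grasp point (between the pads) lies 19 mm behind it; z points along the fingers, y is the direction in which the jaws open and shut (so a half turn about z gives the same grasp; the last joint's range is limited). The gripper opens to 85 mm and grips with 20 to 120 N. Pads are 22 mm wide; open, the fingers measure 114 mm over their backs; the gripper's body (76 mm by 85 mm) begins 54 mm behind the grasp point. The pads swing forward as they close: fully open they stand 13 mm farther back than shut.
Start: joints at [1.247, 0.628, 0.038, 1.517, -0.027, 0.996, -0.02], TCP at [165.747, -628.527, 231.313] pointing down, gripper open.
Joint ranges: [-3.06, 3.06], [-0.37, 2.12], [-1.25, 1.32], [0.18, 2.47], [-1.1, 4.24], [0.23, 1.98], [-2.94, 2.94]. Speed limits (rad/s): [2.57, 2.57, 3.14, 3.14, 3.14, 3.14, 3.14].

### API

Orientations are given as [roll, pitch, yaw] about the fixed x, y, z axes, in that order (R = Rz(yaw) Ry(pitch) Rx(roll)).
In Python, from cell import ctrl, vision gives the robot as it stands.
- The arm moves only by the tool play_rows, never from a script. Its arguments are lists of equal length, an entry for each row: "slide": the shift along the tool's x, y, z in mm, a list of three; "turn": the turn about the tool's z in rad; "fingers": the opening, from 0 (shut) to 1 (fully open). A call has 1 to 5 rows; each row is the pose to reach, as a shift and turn from the pose measured when the call began, along the tool's axes at that moment; what a row does not reach only later rows make up. A row lasts 1/8 s, in which the tool goes at most 62.5 mm and 10.7 degrees, less where a joint would pass 70% of its speed; a pose out of reach is approached as far as the arm can. A call with a gripper value outside its range is refused whole. The fingers move at their own pace and stop on an object; the grip force is fixed at half the most. Time passes only in rows, so rows that repeat a pose let the fingers close. It gives the time, the measured TCP pose, the force and the opening at its end, in the units of the state.
- ctrl.read_state(): the state, without advancing time (a new reading comes with each control period).
- vision.get_image(name): name is "scene" or "top" or "wrist"; returns (picture, depth): 420x560x3 uint8, blue, green, red; 420x560 float32, mm along the optical axis (not along the pixel's ray), 0 where there is no reading.
- vision.camera_params(name): a dict with "fx", "fy", "cx", "cy" (pixels), "position" and "rotation" of the camera in the world. Camera axes: x right, y up, looking along -z (the intrinsics and any distortion apply to the point x, -y, -z); pixel columns grow to the right and rows downward; lengths in mm; the calibration is good to about 2 mm. A picture is of the moment at which its call begins: read the wrist's pose just before it. camera_params takes no time and is no camera call; for the wrist camera it gives the pose at the moment of the call.
- ctrl.finish_job(): hands the job in, once; it reports no verdict.
The state is a dict: "clock": time; "qpos": joint angles; "qd": joint speeds; "tau": joint torques, N m; "eef_pos": TCP position; "tool_rot": TCP orientation; "force": force on the tool from outside, world axes, zero at the start; "torque": the same for the moment, N m; "width": finger opening in mm.
Only numpy, scipy, OpenCV 4.12 (cv2) and the standard library are available. Lean on these libraries where they do the work, as an engineer would, in place of code of your own. Each camera call takes 0.05 s, during which the arm holds its last target.

## Working session

There is one attempt and no reset: what is moved stays moved. The work goes in short steps, Python scripts to look and compute and a tool call to move; the robot and the scene stay as the last step left them, time stands still between calls to the robot, and variables do not carry over. Pictures are saved under pics/ and viewed, and the job is handed in when it is done.

Besides the shell and the picture viewer there is one more tool, called after "Call:" by a JSON object that holds its "op" and its "data". play_rows: Moves the arm, as the interface text tells. Its arguments: {"type":"object","properties":{"slide":{"type":"array"},"turn":{"type":"array"},"fingers":{"type":"array"}},"required":["slide","turn","fingers"]}

```bash
ls; mkdir -p pics; python3 - <<'E'
from cell import ctrl, vision
import cv2
s=ctrl.read_state();print(s)
for n in ("scene","top","wrist"):
    p=vision.camera_params(n);print(n,p)
    im,d=vision.get_image(n);cv2.imwrite(f"pics/{n}0.png",im)
    import numpy as np; np.save(f"pics/{n}0.npy",d)
E
```

```text
pics
{'clock': 0.0, 'qpos': array([ 1.24720111,  0.62931066,  0.03841414,  1.51840384, -0.0270196 ,
        0.99631278, -0.0200042 ]), 'qd': array([-0.00014655, -0.00026799,  0.00092936,  0.00072758, -0.00012791,
       -0.00221921, -0.00132841]), 'tau': array([ 7.15301630e-04, -5.63387632e+01,  1.22618917e+00, -1.93440574e+01,
        1.08322260e-02,  1.06056780e-02,  2.93558185e-05]), 'eef_pos': array([ 165.60053779, -627.88181477,  230.40011422]), 'tool_rot': array([-3.13967475e+00, -8.40608876e-06,  2.57802037e-01]), 'force': array([ 0.61241532, -1.06614941, -0.73614315]), 'torque': array([0.00834842, 0.05971756, 0.00073022]), 'width': 85.17505616610441}
scene {'fx': 434.2787264268517, 'fy': 434.2787264268517, 'cx': 284.83135173253214, 'cy': 208.21627577850566, 'position': array([ 893.60468396, -605.14369443, 1263.65084422]), 'rotation': array([ 0.56246684, -0.01348195,  0.55681694])}
top {'fx': 506.98940773244766, 'fy': 506.98940773244766, 'cx': 276.12598717136336, 'cy': 205.0743727328007, 'position': array([ 328.07366708,   33.55138321, 1416.79034583]), 'rotation': array([ 0.12616073, -0.02155989, -1.56781173])}
wrist {'fx': 301.52376837885146, 'fy': 301.52376837885146, 'cx': 281.38649231864815, 'cy': 210.7255663574574, 'position': array([ 247.81844354, -606.67848016,  372.88590058]), 'rotation': array([-0.33460369,  0.00134262, -1.31287118])}
```

View pics/scene0.png

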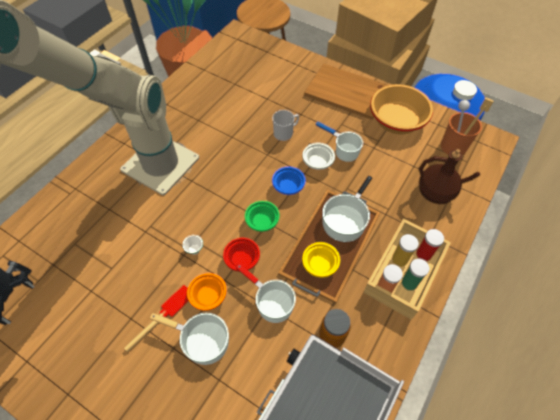

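View pics/top0.png

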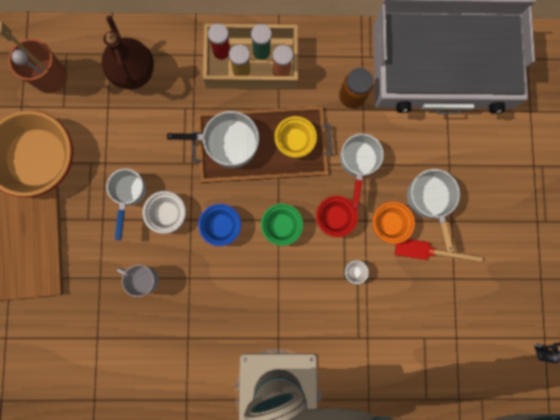

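View pics/wrist0.png

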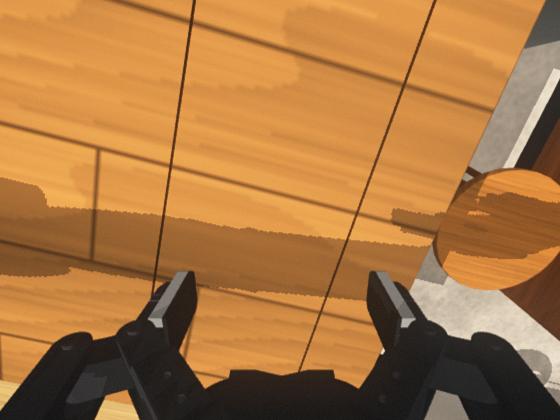

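All eight loose objects are there: pans b, c and d, and five bowls. In the top view pan_a is at (232,140), yellow at (296,137), pan_d at (125,187), pan_c at (362,155) and pan_b at (433,193). The bowls lie along row ~220. Next I'll measure them.

```bash
cat > h.py <<'E'
import numpy as np, cv2
from cell import ctrl, vision
from scipy.spatial.transform import Rotation as R
from scipy.optimize import least_squares
def cam(n):
    p=vision.camera_params(n); return p, R.from_euler('xyz',p['rotation']).as_matrix()
def cloud(n,d,pR=None):
    p,Rm=pR or cam(n)
    v,u=np.mgrid[0:420,0:560]
    c=np.stack([(u-p['cx'])/p['fx']*d,-(v-p['cy'])/p['fy']*d,-d],-1)
    w=c@Rm.T+p['position']; w[d<=0]=np.nan; return w
def ray(n,uv,z,pR=None):
    p,Rm=pR or cam(n); uv=np.atleast_2d(uv).astype(float)
    c=np.stack([(uv[:,0]-p['cx'])/p['fx'],-(uv[:,1]-p['cy'])/p['fy'],-np.ones(len(uv))],-1)@Rm.T
    t=(z-p['position'][2])/c[:,2]; return (p['position']+c*t[:,None])[:,:2]
def proj(n,X,pR=None):
    p,Rm=pR or cam(n); c=(np.atleast_2d(X)-p['position'])@Rm
    return np.stack([c[:,0]/-c[:,2]*p['fx']+p['cx'],-c[:,1]/-c[:,2]*p['fy']+p['cy']],-1)
def fitc(P,r=None):
    c0=P.mean(0)
    if r: s=least_squares(lambda q:np.hypot(*(P-q).T)-r,c0,loss='soft_l1')
    else: s=least_squares(lambda q:np.hypot(*(P-q[:2]).T)-q[2],[*c0,60],loss='soft_l1')
    return s.x, np.sqrt(np.mean(s.fun**2))
E
python3 - <<'E'
from h import *
for n in ("top","scene"):
    d=np.load(f"pics/{n}0.npy"); w=cloud(n,d); im=cv2.imread(f"pics/{n}0.png")
    z=w[...,2]; print(n,np.nanmedian(z), (d==0).mean())
    hm=np.nan_to_num(np.clip(z*2,0,255)).astype(np.uint8); cv2.imwrite(f"pics/{n}_h0.png",cv2.applyColorMap(hm,cv2.COLORMAP_JET))
    if n=="top":
        for uv in [(300,260),(296,137),(232,140),(125,187),(362,155),(433,193),(164,212),(219,225),(281,225),(337,216),(393,222)]:
            print(uv,w[uv[1],uv[0]].round(1))
        print(z[200:215:2,440:452:2].round())
E
```

```text
top 0.3404999650155105 0.003996598639455782
(300, 260) [354.3 -63.6  -3.9]
(296, 137) [698.5 -51.4  24.6]
(232, 140) [692.7 129.7   7.6]
(125, 187) [556.5 428.4   1.2]
(362, 155) [ 6.538e+02 -2.419e+02  5.000e-01]
(433, 193) [ 544.  -440.4    7.3]
(164, 212) [484.8 314.3  15.4]
(219, 225) [450.  162.3   9.3]
(281, 225) [451.1 -10.1   6.9]
(337, 216) [ 476.2 -165.9   15.4]
(393, 222) [ 460.6 -323.3   11.5]
[[ 3.  2.  9.  0.  2. 10.]
 [ 3.  3.  6.  7.  8.  7.]
 [ 7.  1. 10. -3.  5. 20.]
 [ 3. -3.  2. -3. 19. 27.]
 [ 4.  4.  4. 11. 21. 38.]
 [ 1. -1.  5. 16. 34. 50.]
 [-2.  3. nan 33. 54. 64.]
 [ 2. 34. 50. 61. 66. -5.]]
scene -0.25428747483113057 0.003903061224489796
```

View pics/top_h0.png

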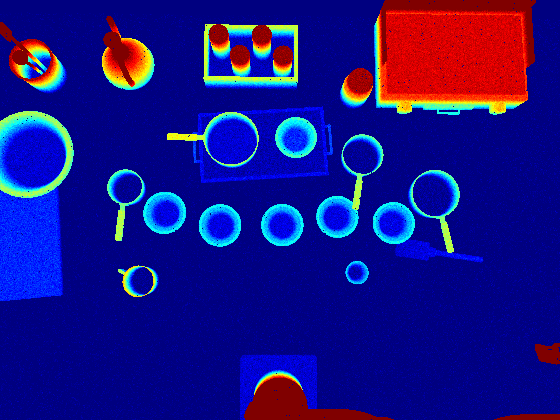

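```bash
cat >> h.py <<'E'
RIM=dict(pan_a=75,pan_b=66,pan_c=57,pan_d=48)
HND=dict(pan_a=(91,173),pan_b=(82,164),pan_c=(73,155),pan_d=(64,146))
# contour of high pixels near a guess (world xy), base height z0
def comp(n,w,guess,z0,zlo,zhi,rad):
    z=w[...,2]
    m=(z>z0+zlo)&(z<z0+zhi)&(np.hypot(w[...,0]-guess[0],w[...,1]-guess[1])<rad)
    return m
def pan(n,w,name,g,z0,pR=None):
    r=RIM[name]
    for _ in range(3):
        m=comp(n,w,g,z0,45,80,r+12).astype(np.uint8)
        # outer contour
        m=cv2.morphologyEx(m,cv2.MORPH_CLOSE,np.ones((3,3)))
        cs,_h=cv2.findContours(m,cv2.RETR_EXTERNAL,cv2.CHAIN_APPROX_NONE)
        c=max(cs,key=len)[:,0]
        P=ray(n,c,z0+62,pR); dd=np.hypot(*(P-g).T)
        k=dd<r+8
        q,rm=fitc(P[k]); g=q[:2]
    ring=q
    m=comp(n,w,g,z0,52,82,HND[name][1]+15)
    v,u=np.nonzero(m); H=ray(n,np.stack([u,v],1),z0+72,pR); dd=np.hypot(*(H-g).T)
    k=(dd>HND[name][0]+5)&(dd<HND[name][1]+8); H=H[k].astype(np.float32)
    # main cluster along direction
    a=np.arctan2(H[:,1]-g[1],H[:,0]-g[0]); 
    med=np.angle(np.median(np.exp(1j*a).real)+1j*np.median(np.exp(1j*a).imag)); k=np.abs(np.angle(np.exp(1j*(a-med))))<.15
    H=H[k]; vx,vy,x0,y0=cv2.fitLine(H,cv2.DIST_HUBER,0,.01,.01).ravel()
    if np.dot([vx,vy],np.array([x0,y0])-g)<0: vx,vy=-vx,-vy
    t=(H-[x0,y0])@[vx,vy]
    end=np.array([x0,y0])+np.percentile(t,99)*np.array([vx,vy])
    return dict(c=g.round(1),r=round(ring[2],1),rms=round(rm,1),ang=round(float(np.arctan2(vy,vx)),3),off=round(float((g-[x0,y0])@[-vy,vx]),1),end=end.round(1),L=round(float(np.hypot(*(end-g))),1),n=len(H))
def bowl(n,w,g,z0,pR=None):
    for _ in range(3):
        m=comp(n,w,g,z0,32,60,75).astype(np.uint8)
        cs,_h=cv2.findContours(m,cv2.RETR_EXTERNAL,cv2.CHAIN_APPROX_NONE)
        c=max(cs,key=len)[:,0]
        P=ray(n,c,z0+50,pR); q,rm=fitc(P); g=q[:2]
    zz=np.nanmedian(w[...,2][(m>0)&(np.abs(np.hypot(w[...,0]-g[0],w[...,1]-g[1])-54)<3)])
    return dict(c=g.round(1),r=round(q[2],1),rms=round(rm,1),z=round(float(zz),1))
E
cat > det.py <<'E'
from h import *
import sys
G=dict(pan_a=(692,130),pan_b=(544,-440),pan_c=(654,-242),pan_d=(556,428))
B=dict(yellow=(698,-51),white=(485,314),blue=(450,162),green=(451,-10),red=(476,-166),orange=(460,-323))
if __name__=="__main__":
  for n in ("top","scene"):
    im=cv2.imread(f"pics/{n}0.png"); d=np.load(f"pics/{n}0.npy"); w=cloud(n,d)
    for k,g in G.items(): print(n,k,pan(n,w,k,np.array(g),8 if k=='pan_a' else 0))
    for k,g in B.items(): print(n,k,bowl(n,w,np.array(g),8 if k=='yellow' else 0))
E
python3 det.py
```

```text
top pan_a {'c': array([681.4, 129. ]), 'r': np.float64(74.1), 'rms': np.float64(1.2), 'ang': 1.647, 'off': 168.2, 'end': array([844.5, 201.6], dtype=float32), 'L': 178.5, 'n': 87}
top pan_b {'c': array([ 534.2, -426.7]), 'r': np.float64(65.9), 'rms': np.float64(1.6), 'ang': -2.932, 'off': 0.7, 'end': array([ 376.3, -459.6], dtype=float32), 'L': 161.4, 'n': 201}
top pan_c {'c': array([ 641.3, -230.2]), 'r': np.float64(56.3), 'rms': np.float64(1.6), 'ang': 2.303, 'off': 103.6, 'end': array([635.6, -68.8], dtype=float32), 'L': 161.5, 'n': 36}
top pan_d {'c': array([547.3, 411.7]), 'r': np.float64(47.8), 'rms': np.float64(1.7), 'ang': 3.065, 'off': -1.0, 'end': array([403.7, 421.7], dtype=float32), 'L': 143.9, 'n': 209}
top yellow {'c': array([689.9, -48.1]), 'r': np.float64(56.6), 'rms': np.float64(0.7), 'z': 55.5}
top white {'c': array([480.2, 306.9]), 'r': np.float64(56.5), 'rms': np.float64(0.7), 'z': 47.4}
top blue {'c': array([447. , 157.1]), 'r': np.float64(56.4), 'rms': np.float64(0.7), 'z': 48.1}
top green {'c': array([448.7, -11. ]), 'r': np.float64(56.4), 'rms': np.float64(0.7), 'z': 47.8}
top red {'c': array([ 471.5, -160.3]), 'r': np.float64(56.2), 'rms': np.float64(2.1), 'z': 47.7}
top orange {'c': array([ 455.5, -314.4]), 'r': np.float64(56.5), 'rms': np.float64(0.7), 'z': 47.5}Traceback (most recent call last):
  File "det.py", line 8, in <module>
    for k,g in G.items(): print(n,k,pan(n,w,k,np.array(g),8 if k=='pan_a' else 0))
                                    ~~~^^^^^^^^^^^^^^^^^^^^^^^^^^^^^^^^^^^^^^^^^^
  File "h.py", line 49, in pan
    H=H[k]; vx,vy,x0,y0=cv2.fitLine(H,cv2.DIST_HUBER,0,.01,.01).ravel()
                        ~~~~~~~~~~~^^^^^^^^^^^^^^^^^^^^^^^^^^^^
cv2.error: OpenCV(4.12.0) /io/opencv/modules/imgproc/src/linefit.cpp:50: error: (-215:Assertion failed) count > 0 in function 'fitLine2D_wods'
```

```bash
python3 - <<'E'
s=open('h.py').read()
a=s.index("    med=np.angle"); b=s.index("; k=np.abs(np.angle")
s=s[:a]+"    gr=np.arange(-np.pi,np.pi,.02); med=gr[np.argmax([np.sum(np.abs(np.angle(np.exp(1j*(a-x))))<.12) for x in gr])]"+s[b:]
open('h.py','w').write(s)
E
python3 det.py
```

```text
top pan_a {'c': array([681.4, 129. ]), 'r': np.float64(74.1), 'rms': np.float64(1.2), 'ang': 1.528, 'off': -4.8, 'end': array([683.9, 299.7], dtype=float32), 'L': 170.7, 'n': 187}
top pan_b {'c': array([ 534.2, -426.7]), 'r': np.float64(65.9), 'rms': np.float64(1.6), 'ang': -2.932, 'off': 0.7, 'end': array([ 376.3, -459.6], dtype=float32), 'L': 161.4, 'n': 201}
top pan_c {'c': array([ 641.3, -230.2]), 'r': np.float64(56.3), 'rms': np.float64(1.6), 'ang': 2.983, 'off': 0.2, 'end': array([ 489.4, -205.7], dtype=float32), 'L': 153.8, 'n': 192}
top pan_d {'c': array([547.3, 411.7]), 'r': np.float64(47.8), 'rms': np.float64(1.7), 'ang': 3.065, 'off': -1.0, 'end': array([403.7, 421.7], dtype=float32), 'L': 143.9, 'n': 209}
top yellow {'c': array([689.9, -48.1]), 'r': np.float64(56.6), 'rms': np.float64(0.7), 'z': 55.5}
top white {'c': array([480.2, 306.9]), 'r': np.float64(56.5), 'rms': np.float64(0.7), 'z': 47.4}
top blue {'c': array([447. , 157.1]), 'r': np.float64(56.4), 'rms': np.float64(0.7), 'z': 48.1}
top green {'c': array([448.7, -11. ]), 'r': np.float64(56.4), 'rms': np.float64(0.
[... 844 characters left out ...]
t64(2.5), 'ang': 3.058, 'off': -0.5, 'end': array([410.2, 420.1], dtype=float32), 'L': 143.3, 'n': 96}
scene yellow {'c': array([695.4, -50.2]), 'r': np.float64(56.8), 'rms': np.float64(0.9), 'z': 56.1}
scene white {'c': array([485.5, 305. ]), 'r': np.float64(57.5), 'rms': np.float64(1.7), 'z': 46.9}
scene blue {'c': array([452.2, 155.3]), 'r': np.float64(57.2), 'rms': np.float64(1.3), 'z': 47.3}
scene green {'c': array([453.5, -12.8]), 'r': np.float64(57.0), 'rms': np.float64(1.1), 'z': 48.3}
scene red {'c': array([ 476.7, -161.8]), 'r': np.float64(55.0), 'rms': np.float64(10.5), 'z': 48.4}
scene orange {'c': array([ 460.3, -316.1]), 'r': np.float64(56.8), 'rms': np.float64(0.9), 'z': 48.7}
```

```bash
cat > plan.py <<'E'
# usage: plan.py x y z yaw f step [via turn sign]; prints calls (5 rows) from present pose
from h import *
import sys
def go(x,y,z,yaw,f,step=45,turn=.17,wind=0):
    s=ctrl.read_state(); T=np.array([x,y,z],float); p=s['eef_pos'].copy(); y0=s['tool_rot'][2]
    Rm=R.from_euler('xyz',s['tool_rot']).as_matrix()
    dy=(yaw-y0+np.pi)%(2*np.pi)-np.pi
    if wind and np.sign(dy)!=wind: dy+=2*np.pi*wind
    n=int(max(1,np.ceil(np.linalg.norm(T-p)/step),np.ceil(abs(dy)/turn)))
    print('clock',round(s['clock'],2),'pose',p.round(1),s['tool_rot'].round(3),'F',s['force'].round(1),'w',round(s['width'],1),'q',s['qpos'].round(2),'dyaw',round(dy,2),'rows',n)
    for a in range(0,n,5):
        b=min(a+5,n); pa=p+(T-p)*a/n; ya=dy*a/n
        Ra=R.from_euler('z',ya).as_matrix()@Rm
        sl=[[int(round(q)) for q in Ra.T@(p+(T-p)*i/n-pa)] for i in range(a+1,b+1)]
        tu=[round(-(dy*i/n-ya),2) for i in range(a+1,b+1)]
        print('slide',sl,'turn',tu,'fingers',[f]*(b-a))
if __name__=="__main__":
    a=[float(q) for q in sys.argv[1:]]; go(*a)
E
python3 plan.py 442 -447 150 -2.936 0.6 55 .17 1
```

```text
clock 0.15 pose [ 165.6 -628.1  230.6] [-3.14  -0.     0.258] F [ 0.7 -0.  -0.3] w 85.5 q [ 1.25  0.63  0.04  1.52 -0.03  1.   -0.02] dyaw 3.09 rows 19
slide [[16, -6, 4], [33, -11, 9], [49, -17, 13], [66, -22, 17], [82, -28, 21]] turn [np.float64(-0.16), np.float64(-0.33), np.float64(-0.49), np.float64(-0.65), np.float64(-0.81)] fingers [0.6, 0.6, 0.6, 0.6, 0.6]
slide [[15, 8, 4], [31, 16, 8], [46, 25, 13], [61, 33, 17], [77, 41, 21]] turn [np.float64(-0.16), np.float64(-0.33), np.float64(-0.49), np.float64(-0.65), np.float64(-0.81)] fingers [0.6, 0.6, 0.6, 0.6, 0.6]
slide [[5, 17, 4], [9, 34, 8], [14, 50, 13], [18, 67, 17], [23, 84, 21]] turn [np.float64(-0.16), np.float64(-0.33), np.float64(-0.49), np.float64(-0.65), np.float64(-0.81)] fingers [0.6, 0.6, 0.6, 0.6, 0.6]
slide [[-9, 15, 4], [-18, 30, 8], [-27, 45, 13], [-36, 59, 17]] turn [np.float64(-0.16), np.float64(-0.33), np.float64(-0.49), np.float64(-0.65)] fingers [0.6, 0.6, 0.6, 0.6]
```

Call:
{"op": "play_rows", "data": {"slide": [[16,-6,4],[33,-11,9],[49,-17,13],[66,-22,17],[82,-28,21]], "turn": [-0.16,-0.33,-0.49,-0.65,-0.81], "fingers": [0.6,0.6,0.6,0.6,0.6]}}

```text
clock: 0.78
eef_pos: [238.1, -579.5, 209.2]
tool_rot: [-3.14, -0.001, 1.073]
force: [-0.6, -0.0, -0.1]
width: 51.2
```

Call:
{"op": "play_rows", "data": {"slide": [[15,8,4],[31,16,8],[46,25,13],[61,33,17],[77,41,21]], "turn": [-0.16,-0.33,-0.49,-0.65,-0.81], "fingers": [0.6,0.6,0.6,0.6,0.6]}}

```text
clock: 1.4
eef_pos: [311.1, -531.0, 187.8]
tool_rot: [-3.141, -0.003, 1.888]
force: [-0.3, -0.8, 0.1]
width: 51.6
```

Call:
{"op": "play_rows", "data": {"slide": [[5,17,4],[9,34,8],[14,50,13],[18,67,17],[23,84,21]], "turn": [-0.16,-0.33,-0.49,-0.65,-0.81], "fingers": [0.6,0.6,0.6,0.6,0.6]}}

```text
clock: 2.02
eef_pos: [383.8, -482.6, 166.4]
tool_rot: [3.14, -0.003, 2.703]
force: [0.5, 0.6, -0.6]
width: 51.6
```

Call:
{"op": "play_rows", "data": {"slide": [[-9,15,4],[-18,30,8],[-27,45,13],[-36,59,17]], "turn": [-0.16,-0.33,-0.49,-0.65], "fingers": [0.6,0.6,0.6,0.6]}}

```text
clock: 2.52
eef_pos: [441.6, -444.1, 148.8]
tool_rot: [3.138, -0.001, -2.925]
force: [-0.2, -0.5, 0.5]
width: 51.3
```

```bash
python3 plan.py 442 -447 50 -2.936 0.6 55 .17; python3 - <<'E'
from h import *
pR=cam("wrist"); im,d=vision.get_image("wrist"); np.save('pics/w1.npy',d); cv2.imwrite('pics/w1.png',im)
print(pR[0]['position'],pR[0]['rotation'])
E
```

```text
clock 2.52 pose [ 441.6 -444.1  148.8] [ 3.138e+00 -1.000e-03 -2.925e+00] F [-0.2 -0.5  0.5] w 51.3 q [ 1.18  0.8  -0.75  1.65  0.64  0.96  1.98] dyaw -0.01 rows 2
slide [[0, -2, 49], [0, -3, 99]] turn [np.float64(0.01), np.float64(0.01)] fingers [0.6, 0.6]
[ 359.21294244 -462.8570218   291.36690565] [-0.33308111 -0.00313065  1.78742712]
```

View pics/w1.png

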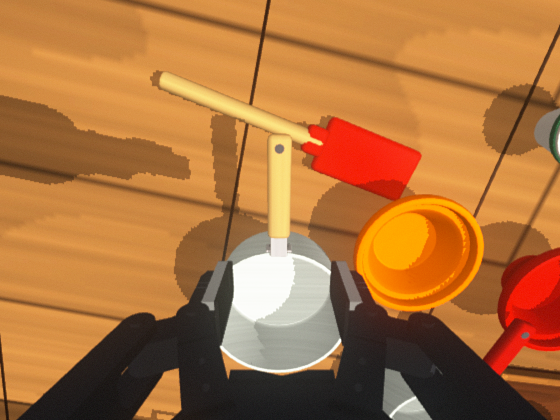

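The wrist view shows the pale handle from (280,140) to (280,237), centred between the fingers. I'll check the end point, then descend.

```bash
python3 - <<'E'
from h import *
pR=cam("wrist")
print(ray("wrist",[[280,136],[280,237],[280,187]],72,pR), "avg end expected",(378.5,-460.4))
E
```

```text
[[ 381.21420501 -456.99480548]
 [ 457.33710825 -439.77981121]
 [ 417.48749829 -448.79169565]] avg end expected (378.5, -460.4)
```

Call:
{"op": "play_rows", "data": {"slide": [[0,-2,49],[0,-3,95],[0,-3,95],[0,-3,95]], "turn": [0.01,0.01,0.01,0.01], "fingers": [0.6,0.6,0.6,0.0]}}

```text
clock: 3.08
eef_pos: [445.4, -444.9, 54.9]
tool_rot: [3.138, 0.003, -2.929]
force: [-0.1, 0.1, 0.8]
width: 34.2
```

Call:
{"op": "play_rows", "data": {"slide": [[0,0,0],[0,0,8],[0,0,8],[0,0,8],[0,0,8]], "turn": [0,0,0,0,0], "fingers": [0.5,0.4,0,0,0]}}

```text
clock: 3.7
eef_pos: [445.2, -445.0, 47.1]
tool_rot: [3.138, 0.002, -2.929]
force: [-0.8, -0.1, 1.3]
width: 17.0
```

Call:
{"op": "play_rows", "data": {"slide": [[0,0,0],[0,0,0],[0,0,-6],[0,0,-15],[0,0,-30]], "turn": [0,0,0,0,0], "fingers": [0,0,0,0,0]}}

```text
clock: 4.32
eef_pos: [444.9, -444.8, 77.5]
tool_rot: [3.137, 0.002, -2.929]
force: [0.4, -1.0, -2.7]
width: 16.6
```

```bash
python3 - <<'E'
from h import *
pR=cam("wrist"); im,d=vision.get_image("wrist"); np.save('pics/w2.npy',d); cv2.imwrite('pics/w2.png',im)
im,d=vision.get_image("scene"); np.save('pics/s2.npy',d); cv2.imwrite('pics/s2.png',im)
print(ctrl.read_state())
E
```

```text
{'clock': 4.425, 'qpos': array([ 1.14149464,  0.88487591, -0.69419214,  1.68325878,  0.71842455,
        0.84308332,  1.91419595]), 'qd': array([-0.00353288,  0.02113991,  0.01979652,  0.01212406,  0.01185549,
       -0.01825568, -0.00989706]), 'tau': array([  0.49841026, -59.07237411, -10.80774754, -12.97778517,
        -0.1433117 ,   0.13310997,   0.08044505]), 'eef_pos': array([ 446.55311577, -445.82007924,   79.41300813]), 'tool_rot': array([ 3.1407376 ,  0.0046909 , -2.92910078]), 'force': array([ 0.16827944, -0.05593139, -1.56111491]), 'torque': array([-0.06098717,  0.09596161, -0.029081  ]), 'width': 17.035454747652043}
```

View pics/s2.png

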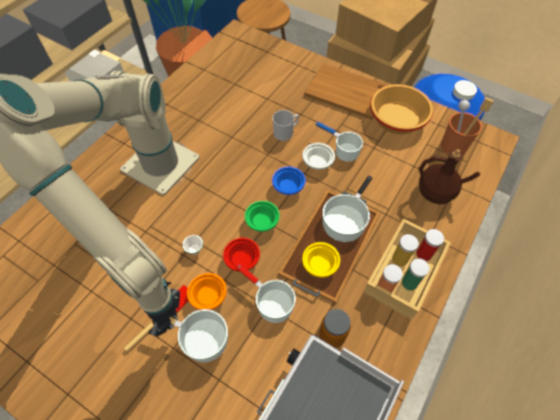

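```bash
cat >> h.py <<'E'
def tilt(n,w,c,r,zlo,zhi,hang=None):
    # plane through rim-top points (annulus just inside r, highest pixels)
    rr=np.hypot(w[...,0]-c[0],w[...,1]-c[1]); m=(np.abs(rr-r)<5)&(w[...,2]>zlo)&(w[...,2]<zhi)
    P=w[m]; a=np.arctan2(P[:,1]-c[1],P[:,0]-c[0]); Q=[]
    for k in np.arange(-np.pi,np.pi,np.pi/12):
        s=P[(a>=k)&(a<k+np.pi/12)]
        if hang is not None and abs(np.angle(np.exp(1j*(k+np.pi/24-hang))))<.35: continue
        if len(s)>4: q=np.sort(s[:,2])[-max(3,len(s)//4):]; Q.append([*s[:,:2].mean(0)-c,np.median(q)])
    Q=np.array(Q); A=np.c_[Q[:,:2],np.ones(len(Q))]; x=least_squares(lambda x:A@x-Q[:,2],[0,0,Q[:,2].mean()],loss='soft_l1').x
    return x.round(3),len(Q)
E
python3 - <<'E'
from h import *
w=cloud("scene",np.load('pics/s2.npy'))
print(tilt("scene",w,np.array([537,-427]),64.5,75,125,-2.93))
w=cloud("scene",np.load('pics/scene0.npy'))
print(tilt("scene",w,np.array([537,-427]),64.5,45,85,-2.93))
E
python3 plan.py 446 -446 165 -2.929 0 55
```

```text
(array([ 1.0000e-03, -3.0000e-03,  9.6178e+01]), 21)
(array([ 4.0000e-03, -5.0000e-03,  6.3582e+01]), 21)
clock 4.42 pose [ 446.6 -445.8   79.4] [ 3.141  0.005 -2.929] F [ 0.2 -0.1 -1.6] w 17.0 q [ 1.14  0.88 -0.69  1.68  0.72  0.84  1.91] dyaw 0.0 rows 2
slide [[0, 0, -43], [0, 0, -86]] turn [np.float64(-0.0), np.float64(-0.0)] fingers [0.0, 0.0]
```

Call:
{"op": "play_rows", "data": {"slide": [[0,0,-43],[0,0,-86]], "turn": [0,0], "fingers": [0,0]}}

```text
clock: 4.68
eef_pos: [446.1, -445.7, 166.4]
tool_rot: [3.14, 0.005, -2.929]
force: [0.5, -1.3, -2.0]
width: 17.0
```

```bash
python3 plan.py 639 213 160 2.092 0 48
```

```text
clock 4.67 pose [ 446.1 -445.7  166.4] [ 3.14   0.005 -2.929] F [ 0.5 -1.3 -2. ] w 17.0 q [ 1.18  0.78 -0.77  1.63  0.62  0.99  1.99] dyaw -1.26 rows 15
slide [[-22, 40, 1], [-44, 80, 1], [-66, 121, 2], [-87, 161, 2], [-109, 201, 3]] turn [np.float64(0.08), np.float64(0.17), np.float64(0.25), np.float64(0.34), np.float64(0.42)] fingers [0.0, 0.0, 0.0, 0.0, 0.0]
slide [[-4, 46, 1], [-7, 91, 1], [-11, 137, 2], [-14, 182, 2], [-18, 228, 3]] turn [np.float64(0.08), np.float64(0.17), np.float64(0.25), np.float64(0.34), np.float64(0.42)] fingers [0.0, 0.0, 0.0, 0.0, 0.0]
slide [[15, 43, 0], [31, 86, 1], [46, 129, 1], [62, 172, 2], [77, 215, 2]] turn [np.float64(0.08), np.float64(0.17), np.float64(0.25), np.float64(0.34), np.float64(0.42)] fingers [0.0, 0.0, 0.0, 0.0, 0.0]
```

Call:
{"op": "play_rows", "data": {"slide": [[-22,40,1],[-44,80,1],[-66,121,2],[-87,161,2],[-109,201,3]], "turn": [0.08,0.17,0.25,0.34,0.42], "fingers": [0,0,0,0,0]}}

```text
clock: 5.3
eef_pos: [510.4, -224.8, 164.5]
tool_rot: [3.138, 0.004, 2.931]
force: [0.5, 0.2, -1.7]
width: 17.1
```

Call:
{"op": "play_rows", "data": {"slide": [[-4,46,1],[-7,91,1],[-11,137,2],[-14,182,2],[-18,228,3]], "turn": [0.08,0.17,0.25,0.34,0.42], "fingers": [0,0,0,0,0]}}

```text
clock: 5.92
eef_pos: [575.8, -3.9, 162.6]
tool_rot: [3.137, 0.003, 2.509]
force: [1.5, -0.5, -2.6]
width: 17.0
```

Call:
{"op": "play_rows", "data": {"slide": [[15,43,0],[31,86,1],[46,129,1],[62,172,2],[77,215,2]], "turn": [0.08,0.17,0.25,0.34,0.42], "fingers": [0,0,0,0,0]}}

```text
clock: 6.55
eef_pos: [640.9, 216.9, 161.5]
tool_rot: [3.136, -0.0, 2.087]
force: [1.6, -0.2, -1.0]
width: 17.0
```

```bash
python3 - <<'E'
from h import *
print(ctrl.read_state()['eef_pos'],ctrl.read_state()['tool_rot'])
for n in ("top","scene"):
    im,d=vision.get_image(n); cv2.imwrite(f'pics/{n}3.png',im); np.save(f'pics/{n}3.npy',d)
    w=cloud(n,d)
    try: print(n,pan(n,w,'pan_b',np.array([685,129]),113))
    except Exception as e: print(e)
E
```

```text
[640.88837959 216.93129774 161.52012719] [ 3.13575608e+00 -2.77612342e-04  2.08669213e+00]
top {'c': array([682.1, 131.2]), 'r': np.float64(63.6), 'rms': np.float64(2.5), 'ang': 1.981, 'off': -14.5, 'end': array([604.5, 273.3], dtype=float32), 'L': 161.9, 'n': 66}
scene {'c': array([689.5, 138.7]), 'r': np.float64(67.4), 'rms': np.float64(2.1), 'ang': 2.054, 'off': 1.2, 'end': array([631.2, 252.2], dtype=float32), 'L': 127.5, 'n': 60}
```

View pics/scene3.png

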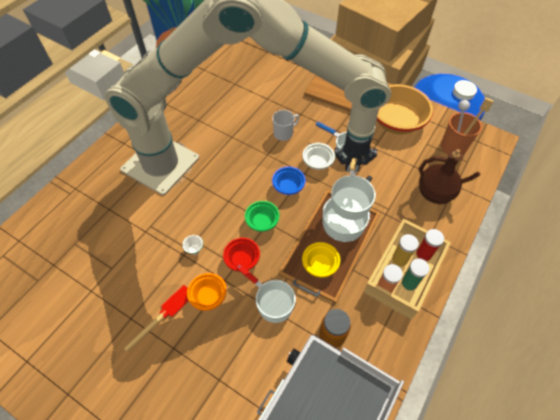

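```bash
cat >> h.py <<'E'
def rimfit(n,w,r,g,zrim,hang,half=1.2,zlo=-12,zhi=10,pR=None):
    """outer-edge circle of known radius, leaving out the arc round the handle/hand"""
    g=np.array(g,float)
    for _ in range(4):
        m=comp(n,w,g,zrim,zlo,zhi,r+12).astype(np.uint8); m=cv2.morphologyEx(m,cv2.MORPH_CLOSE,np.ones((3,3)))
        cs,_h=cv2.findContours(m,cv2.RETR_EXTERNAL,cv2.CHAIN_APPROX_NONE)
        c=np.concatenate([x[:,0] for x in cs if len(x)>10]); P=ray(n,c,zrim,pR); v=P-g
        k=(np.abs(np.hypot(*v.T)-r)<9)&(np.abs(np.angle(np.exp(1j*(np.arctan2(v[:,1],v[:,0])-hang))))>half)
        q,rm=fitc(P[k],r-1); g=q[:2]
    return g.round(1),round(rm,1),int(k.sum())
E
python3 - <<'E'
from h import *
for n in ("top","scene"):
    w=cloud(n,np.load(f'pics/{n}3.npy')); w0=cloud(n,np.load(f'pics/{n}0.npy'))
    print(n,'b',rimfit(n,w,66,(685,131),176.5,2.09),'a',rimfit(n,w0,75,(685,129),70,1.56,.5))
    print('a now', rimfit(n,w,75,(685,129),70,1.56,1.9))
E
```

```text
top b (array([681.6, 132.5]), np.float64(2.0), 157) a (array([681.5, 129. ]), np.float64(0.8), 127)
a now (array([681.2, 130.2]), np.float64(1.1), 68)
scene b (array([690.2, 137.4]), np.float64(1.2), 72) a (array([686.3, 126.4]), np.float64(1.6), 103)
a now (array([687.1, 128.5]), np.float64(2.7), 100)
```

```bash
python3 plan.py 639 212 108 2.092 0 30
```

```text
clock 6.65 pose [640.3 224.4 162. ] [ 3.131 -0.006  2.096] F [-0.5  0.8 -2.3] w 17.0 q [-0.17  0.76 -0.37  1.5   0.31  0.93 -0.1 ] dyaw -0.0 rows 2
slide [[-5, -4, 27], [-10, -8, 54]] turn [np.float64(0.0), np.float64(0.0)] fingers [0.0, 0.0]
```

Call:
{"op": "play_rows", "data": {"slide": [[-4,-4,20],[-8,-7,40],[-8,-7,54],[-8,-7,54]], "turn": [0,0,0,0], "fingers": [0,0,0,0]}}

```text
clock: 7.15
eef_pos: [637.9, 214.2, 106.8]
tool_rot: [3.133, -0.006, 2.096]
force: [0.5, 0.5, -1.5]
width: 17.0
```

```bash
python3 plan.py 638 213 62 2.092 0 12
```

```text
clock 7.15 pose [637.9 214.2 106.8] [ 3.133 -0.006  2.096] F [ 0.5  0.5 -1.5] w 17.0 q [-0.16  0.82 -0.35  1.55  0.34  0.82 -0.12] dyaw -0.0 rows 4
slide [[0, 0, 11], [-1, 0, 22], [-1, -1, 34], [-1, -1, 45]] turn [np.float64(0.0), np.float64(0.0), np.float64(0.0), np.float64(0.0)] fingers [0.0, 0.0, 0.0, 0.0]
```

Call:
{"op": "play_rows", "data": {"slide": [[0,0,11],[-1,0,22],[-1,-1,30],[-1,-1,36],[-1,-1,40]], "turn": [0,0,0,0,0], "fingers": [0,0,0,0,0]}}

```text
clock: 7.78
eef_pos: [637.6, 213.3, 66.4]
tool_rot: [3.133, -0.007, 2.096]
force: [0.4, 0.2, -2.0]
width: 16.9
```

Call:
{"op": "play_rows", "data": {"slide": [[0,0,2],[0,0,4],[0,0,6],[0,0,8]], "turn": [0,0,0,0], "fingers": [0,0,0,0]}}

```text
clock: 8.28
eef_pos: [637.8, 214.3, 59.0]
tool_rot: [3.132, -0.007, 2.096]
force: [-4.2, 1.1, 11.8]
width: 16.8
```

Call:
{"op": "play_rows", "data": {"slide": [[0,0,-1],[0,0,-1],[0,0,-1],[0,0,-1],[0,0,-1]], "turn": [0,0,0,0,0], "fingers": [0.2,0.35,0.45,0.45,0.45]}}

```text
clock: 8.9
eef_pos: [637.8, 214.3, 59.9]
tool_rot: [3.132, -0.007, 2.096]
force: [-1.0, -0.3, 0.1]
width: 38.3
```

Call:
{"op": "play_rows", "data": {"slide": [[0,0,-25],[0,0,-70],[0,0,-120],[-45,0,-125],[-90,0,-125]], "turn": [0,0,0,0,0], "fingers": [0.45,0.45,0.6,0.6,0.6]}}

```text
clock: 9.52
eef_pos: [683.4, 135.0, 186.0]
tool_rot: [3.129, -0.006, 2.098]
force: [0.1, -1.0, -0.6]
width: 51.0
```

```bash
python3 plan.py 550 -214.5 150 2.987 0.6 55
```

```text
clock 9.53 pose [683.4 135.  186. ] [ 3.129 -0.006  2.098] F [ 0.1 -1.  -0.6] w 51.0 q [-0.02  0.76 -0.39  1.42  0.3   1.01  0.06] dyaw 0.89 rows 7
slide [[-34, -42, 4], [-67, -83, 9], [-101, -125, 13], [-134, -167, 18], [-168, -208, 22]] turn [np.float64(-0.13), np.float64(-0.25), np.float64(-0.38), np.float64(-0.51), np.float64(-0.63)] fingers [0.6, 0.6, 0.6, 0.6, 0.6]
slide [[-2, -53, 4], [-5, -107, 9]] turn [np.float64(-0.13), np.float64(-0.25)] fingers [0.6, 0.6]
```

Call:
{"op": "play_rows", "data": {"slide": [[-34,-42,4],[-67,-83,9],[-101,-125,13],[-134,-167,18],[-168,-208,22]], "turn": [-0.13,-0.25,-0.38,-0.51,-0.63], "fingers": [0.6,0.6,0.6,0.6,0.6]}}

```text
clock: 10.15
eef_pos: [587.6, -116.3, 160.3]
tool_rot: [3.128, 0.003, 2.732]
force: [-0.0, -0.6, 0.1]
width: 51.5
```

Call:
{"op": "play_rows", "data": {"slide": [[-2,-53,4],[-5,-107,9],[-5,-107,9]], "turn": [-0.13,-0.25,-0.25], "fingers": [0.6,0.6,0.6]}}

```text
clock: 10.52
eef_pos: [546.4, -223.2, 148.5]
tool_rot: [3.132, 0.003, 2.973]
force: [-0.5, 1.4, 1.1]
width: 51.4
```

```bash
python3 - <<'E'
from h import *
s=ctrl.read_state();print(s['clock'],s['eef_pos'],s['tool_rot'])
pR=cam("wrist"); im,d=vision.get_image("wrist"); np.save('pics/w4.npy',d); cv2.imwrite('pics/w4.png',im)
n="scene"
im,d=vision.get_image(n); cv2.imwrite(f'pics/{n}4.png',im); np.save(f'pics/{n}4.npy',d); w=cloud(n,d)
print('b',rimfit(n,w,66,(687,128),74,2.09,.4,zlo=-6),tilt(n,w,np.array([687,128]),64.5,65,95,2.09))
print('a',rimfit(n,w,75,(687,128),70,1.56,.4))
print(pan(n,w,'pan_b',np.array([687,128]),12))
for g in (np.array((687,128)),):
    z=w[...,2]; m=(z>62)&(z<95); rr=np.hypot(w[...,0]-g[0],w[...,1]-g[1]); k=m&(rr>100)&(rr<180)
    P=w[k]; a=np.arctan2(P[:,1]-g[1],P[:,0]-g[0]); h,e=np.histogram(a,bins=63,range=(-np.pi,np.pi)); print([(round(e[i]+.05,2),h[i]) for i in range(63) if h[i]>15])
E
```

```text
10.525 [ 546.433087   -223.17892251  148.54868241] [3.13248910e+00 2.66983507e-03 2.97271545e+00]
b (array([690.2, 120.4]), np.float64(5.6), 97) (array([-6.0000e-03, -8.0000e-03,  7.5072e+01]), 21)
a (array([686.3, 126.9]), np.float64(2.1), 107)
{'c': array([686.6, 127.1]), 'r': np.float64(72.8), 'rms': np.float64(0.7), 'ang': 1.573, 'off': 2.7, 'end': array([688.9, 295.9], dtype=float32), 'L': 168.8, 'n': 113}
[(np.float64(-0.2), np.int64(16)), (np.float64(0.2), np.int64(16)), (np.float64(1.5), np.int64(40)), (np.float64(1.6), np.int64(60)), (np.float64(2.09), np.int64(65)), (np.float64(2.19), np.int64(16))]
```

View pics/scene4.png

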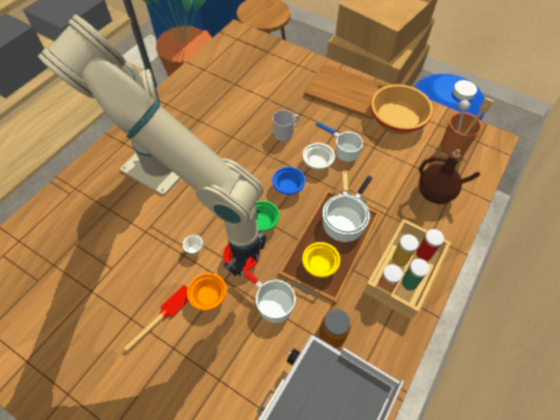

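View pics/w4.png

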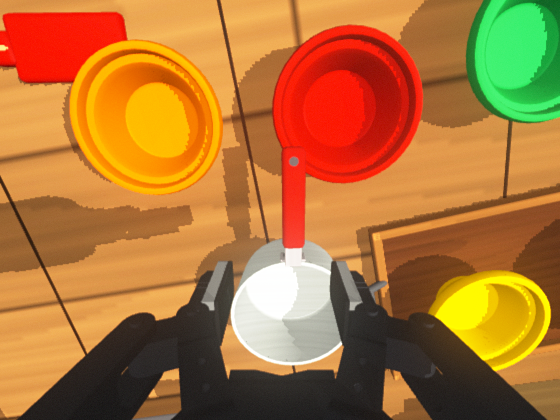

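Pan_b is level in pan_a, with its rim at 75 mm and its handle at about 2.10 rad. The red handle runs (293,150)–(293,248) in the wrist view, so I need to shift slightly in y.

```bash
python3 - <<'E'
from h import *
s=ctrl.read_state();print(s['eef_pos'])
pR=cam("wrist")
P=ray("wrist",[[293,150],[293,248]],72,pR);print(P); u=P[0]-P[1]; print(np.arctan2(u[1],u[0]), 'grasp', P[0]-u/np.hypot(*u)*58)
E
python3 plan.py 550 -214 105 2.987 0.6 55
```

```text
[ 549.59059919 -216.68064817  149.81955642]
[[ 497.73364716 -198.82536175]
 [ 575.39244223 -210.46493567]]
2.9928191390651446 grasp [ 555.092957   -207.42242956]
clock 10.62 pose [ 549.6 -216.7  149.8] [3.128 0.006 2.98 ] F [-0.1  0.4 -0.6] w 51.5 q [ 0.73  0.72 -0.64  1.76  0.54  0.84  1.25] dyaw 0.01 rows 1
slide [[0, 2, 45]] turn [np.float64(-0.01)] fingers [0.6]
```

Call:
{"op": "play_rows", "data": {"slide": [[0,2,50],[0,2,102],[0,2,102],[0,2,102]], "turn": [-0.01,-0.01,-0.01,-0.01], "fingers": [0.6,0.6,0.6,0.3]}}

```text
clock: 11.12
eef_pos: [552.6, -212.1, 49.6]
tool_rot: [3.128, 0.009, 2.992]
force: [1.1, 0.1, 1.0]
width: 34.6
```

Call:
{"op": "play_rows", "data": {"slide": [[0,0,0],[0,0,0],[0,0,0],[0,0,0]], "turn": [0,0,0,0], "fingers": [0,0,0,0]}}

```text
clock: 11.62
eef_pos: [553.8, -211.9, 51.3]
tool_rot: [3.128, 0.012, 2.992]
force: [-0.8, 2.6, 7.6]
width: 16.8
```

Call:
{"op": "play_rows", "data": {"slide": [[0,0,-5],[0,0,-15],[0,0,-35],[0,0,-75],[0,0,-115]], "turn": [0,0,0,0,0], "fingers": [0,0,0,0,0]}}

```text
clock: 12.25
eef_pos: [552.1, -213.2, 168.4]
tool_rot: [3.128, 0.012, 2.992]
force: [-0.0, 0.2, -1.1]
width: 16.5
```

```bash
python3 plan.py 600 173 170 2.655 0 48; python3 - <<'E'
from h import *
n="scene"
im,d=vision.get_image(n); cv2.imwrite(f'pics/{n}5.png',im); np.save(f'pics/{n}5.npy',d); w=cloud(n,d)
s=ctrl.read_state(); print(s['eef_pos'],s['tool_rot'],s['torque'])
z=s['eef_pos'][2]-47+62
print(rimfit(n,w,57,(646,-229),z,2.98),tilt(n,w,np.array([646,-230]),55.5,z-20,z+20,2.98))
E
```

```text
clock 12.25 pose [ 552.1 -213.2  168.4] [3.128 0.012 2.992] F [-0.   0.2 -1.1] w 16.5 q [ 0.74  0.7  -0.67  1.75  0.52  0.87  1.27] dyaw -0.34 rows 9
slide [[1, 43, 0], [2, 86, 1], [3, 130, 1], [4, 173, 2], [6, 216, 2]] turn [np.float64(0.04), np.float64(0.07), np.float64(0.11), np.float64(0.15), np.float64(0.19)] fingers [0.0, 0.0, 0.0, 0.0, 0.0]
slide [[9, 42, 0], [18, 85, 1], [27, 127, 1], [37, 169, 1]] turn [np.float64(0.04), np.float64(0.07), np.float64(0.11), np.float64(0.15)] fingers [0.0, 0.0, 0.0, 0.0]
[ 555.30597586 -213.6264307   173.86520102] [3.12923614 0.02048333 2.99191639] [-0.04498946  0.01767254 -0.06717637]
(array([ 645.2, -233.4]), np.float64(1.5), 91) (array([-9.00000e-03,  1.00000e-03,  1.79206e+02]), 21)
```

Call:
{"op": "play_rows", "data": {"slide": [[1,43,2],[2,86,3],[3,130,3],[4,173,3],[6,216,4]], "turn": [0.04,0.07,0.11,0.15,0.19], "fingers": [0,0,0,0,0]}}

```text
clock: 12.92
eef_pos: [581.9, 2.3, 173.5]
tool_rot: [3.125, 0.019, 2.8]
force: [0.0, 1.2, -0.2]
width: 16.6
```

Call:
{"op": "play_rows", "data": {"slide": [[9,42,0],[18,85,1],[27,127,1],[37,164,1],[37,164,1]], "turn": [0.04,0.07,0.11,0.15,0.15], "fingers": [0,0,0,0,0]}}

```text
clock: 13.55
eef_pos: [601.2, 174.9, 176.0]
tool_rot: [3.118, 0.015, 2.657]
force: [0.3, -0.6, -2.1]
width: 16.7
```

```bash
python3 - <<'E'
from h import *
for n in ("scene","top"):
    im,d=vision.get_image(n); cv2.imwrite(f'pics/{n}6.png',im); np.save(f'pics/{n}6.npy',d); w=cloud(n,d)
    s=ctrl.read_state(); print(s['eef_pos'],s['tool_rot'])
    z=s['eef_pos'][2]-47+62-4
    print(rimfit(n,w,57,(686,130),z,2.65),tilt(n,w,np.array([686,130]),55.5,z-20,z+20,2.65))
    print('a',rimfit(n,w,75,(685,130),70,2.1,1.9))
E
python3 plan.py 602 174 115 2.657 0 30
```

```text
[601.37453296 171.55999276 175.51472608] [3.1210174  0.01599752 2.65414765]
(array([684.4, 124.1]), np.float64(1.8), 60) (array([-1.10000e-02, -6.00000e-03,  1.86001e+02]), 19)
a (array([686.1, 125. ]), np.float64(1.4), 50)
[601.62892294 169.3279536  175.14291815] [3.12268413 0.01649592 2.65167741]
(array([677.2, 125.4]), np.float64(2.1), 113) (array([ 1.50000e-01, -1.67000e-01,  1.73307e+02]), 6)
a (array([681.1, 129.8]), np.float64(2.1), 37)
clock 13.65 pose [601.6 169.3 175.1] [3.123 0.016 2.652] F [ 0.1 -0.9 -2. ] w 16.6 q [ 0.    0.69 -0.53  1.66  0.43  0.88  0.38] dyaw 0.01 rows 3
slide [[1, 1, 20], [2, 2, 40], [3, 3, 60]] turn [np.float64(-0.0), np.float64(-0.0), np.float64(-0.01)] fingers [0.0, 0.0, 0.0]
```

View pics/scene6.png

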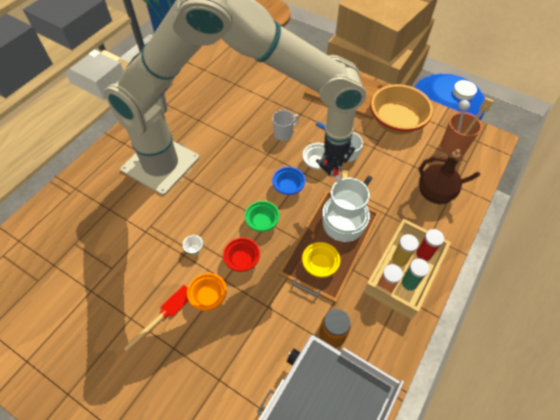

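Call:
{"op": "play_rows", "data": {"slide": [[0,2,20],[0,5,40],[0,5,60],[0,5,60]], "turn": [0,-0.01,-0.01,-0.01], "fingers": [0,0,0,0]}}

```text
clock: 14.15
eef_pos: [603.7, 173.2, 112.4]
tool_rot: [3.127, 0.013, 2.662]
force: [0.2, -0.6, -1.5]
width: 16.6
```

```bash
python3 plan.py 604 174 75 2.657 0 10
```

```text
clock 14.15 pose [603.7 173.2 112.4] [3.127 0.013 2.662] F [ 0.2 -0.6 -1.5] w 16.6 q [-0.03  0.77 -0.49  1.7   0.49  0.77  0.34] dyaw -0.0 rows 4
slide [[0, 0, 9], [0, 0, 19], [0, 0, 28], [1, 0, 37]] turn [np.float64(0.0), np.float64(0.0), np.float64(0.0), np.float64(0.0)] fingers [0.0, 0.0, 0.0, 0.0]
```

Call:
{"op": "play_rows", "data": {"slide": [[0,0,10],[0,0,19],[0,0,28],[0,1,34],[0,1,38]], "turn": [0,0,0,0,0], "fingers": [0,0,0,0,0]}}

```text
clock: 14.78
eef_pos: [604.9, 174.6, 74.1]
tool_rot: [3.126, 0.013, 2.662]
force: [0.1, 0.2, -0.5]
width: 16.6
```

Call:
{"op": "play_rows", "data": {"slide": [[0,0,2],[0,0,4],[0,0,6],[0,0,7]], "turn": [0,0,0,0], "fingers": [0,0,0,0]}}

```text
clock: 15.28
eef_pos: [605.0, 175.0, 67.6]
tool_rot: [3.126, 0.013, 2.662]
force: [-2.2, 1.5, 6.0]
width: 16.9
```

Call:
{"op": "play_rows", "data": {"slide": [[0,0,0],[0,0,0],[0,0,0],[0,0,0]], "turn": [0,0,0,0], "fingers": [0.2,0.35,0.45,0.45]}}

```text
clock: 15.78
eef_pos: [605.1, 175.0, 67.6]
tool_rot: [3.126, 0.013, 2.662]
force: [0.1, 0.4, 0.5]
width: 38.4
```

Call:
{"op": "play_rows", "data": {"slide": [[0,0,-25],[0,0,-65],[0,0,-100],[0,0,-105]], "turn": [0,0,0,0], "fingers": [0.45,0.45,0.6,0.6]}}

```text
clock: 16.27
eef_pos: [604.6, 175.0, 175.3]
tool_rot: [3.122, 0.017, 2.662]
force: [-0.2, 0.2, -0.4]
width: 51.0
```

```bash
python3 plan.py 457 419 150 3.065 0.6 50
```

```text
clock 16.27 pose [604.6 175.  175.3] [3.122 0.017 2.662] F [-0.2  0.2 -0.4] w 51.0 q [-0.01  0.7  -0.53  1.65  0.44  0.89  0.38] dyaw 0.4 rows 6
slide [[41, 25, 4], [81, 49, 8], [122, 74, 12], [163, 99, 16], [203, 123, 20]] turn [np.float64(-0.07), np.float64(-0.13), np.float64(-0.2), np.float64(-0.27), np.float64(-0.34)] fingers [0.6, 0.6, 0.6, 0.6, 0.6]
slide [[30, 37, 4]] turn [np.float64(-0.07)] fingers [0.6]
```

Call:
{"op": "play_rows", "data": {"slide": [[41,25,4],[81,49,8],[122,74,12],[163,99,16],[203,123,20]], "turn": [-0.07,-0.13,-0.2,-0.27,-0.34], "fingers": [0.6,0.6,0.6,0.6,0.6]}}

```text
clock: 16.9
eef_pos: [480.5, 378.9, 153.2]
tool_rot: [3.13, 0.021, 3.004]
force: [0.5, -0.3, 0.9]
width: 51.3
```

Call:
{"op": "play_rows", "data": {"slide": [[30,37,4],[30,37,4],[30,37,4]], "turn": [-0.07,-0.07,-0.07], "fingers": [0.6,0.6,0.6]}}

```text
clock: 17.27
eef_pos: [455.9, 418.7, 148.0]
tool_rot: [3.134, 0.021, 3.074]
force: [1.1, 0.5, 0.7]
width: 51.5
```

```bash
python3 - <<'E'
from h import *
s=ctrl.read_state();print(s['clock'],s['eef_pos'],s['tool_rot'])
pR=cam("wrist"); im,d=vision.get_image("wrist"); np.save('pics/w7.npy',d); cv2.imwrite('pics/w7.png',im)
s=ctrl.read_state();print(s['clock'],s['eef_pos'],s['tool_rot'])
n="scene"
im,d=vision.get_image(n); cv2.imwrite(f'pics/{n}7.png',im); np.save(f'pics/{n}7.npy',d); w=cloud(n,d)
print('c',tilt(n,w,np.array([687,127]),55,65,95,2.09))
g=np.array((687,127))
z=w[...,2]; m=(z>62)&(z<95); rr=np.hypot(w[...,0]-g[0],w[...,1]-g[1]); k=m&(rr>100)&(rr<180)
P=w[k]; a=np.arctan2(P[:,1]-g[1],P[:,0]-g[0]); h,e=np.histogram(a,bins=126,range=(-np.pi,np.pi)); print([(round(e[i]+.025,2),h[i]) for i in range(126) if h[i]>10])
cv2.imwrite('pics/s7c.png',cv2.resize(im[130:260,250:430],None,fx=4,fy=4))
E
```

```text
17.275 [455.92234242 418.72810998 147.96304848] [3.13366394 0.02140386 3.07407512]
17.325 [456.69823835 418.07289656 148.17265526] [3.13371025 0.02198412 3.07255417]
c (array([-1.5000e-02,  1.0000e-02,  7.8592e+01]), 20)
[(np.float64(1.52), np.int64(38)), (np.float64(1.57), np.int64(34)), (np.float64(1.62), np.int64(25)), (np.float64(2.07), np.int64(35)), (np.float64(2.12), np.int64(34)), (np.float64(2.17), np.int64(11)), (np.float64(2.62), np.int64(28)), (np.float64(2.67), np.int64(26)), (np.float64(2.72), np.int64(17))]
```

View pics/s7c.png

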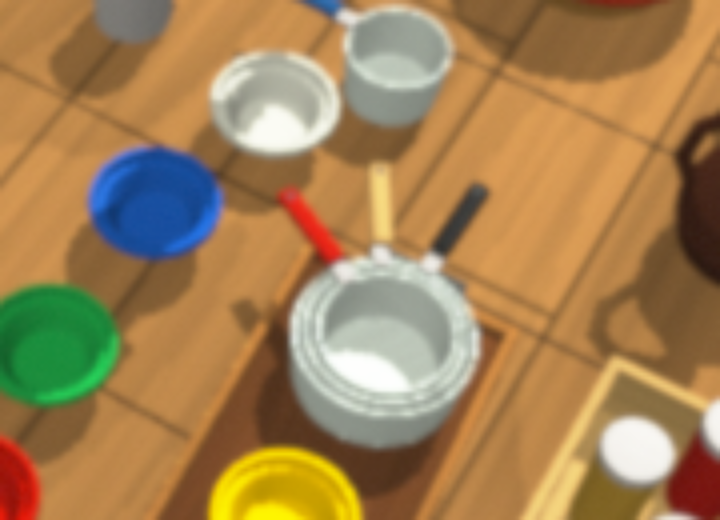

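View pics/w7.png

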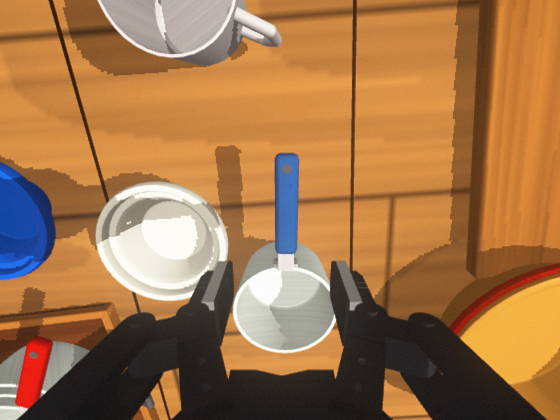

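Pan_c sits level, with handles at about 1.56, 2.10 and 2.66 rad. The blue handle is at column 287, about 4 mm to the +y side. I'll descend with that correction.

Call:
{"op": "play_rows", "data": {"slide": [[0,4,50],[0,4,99],[0,4,99],[0,4,99]], "turn": [0,0,0,0], "fingers": [0.6,0.6,0.6,0.3]}}

```text
clock: 17.88
eef_pos: [460.6, 422.9, 50.9]
tool_rot: [3.132, 0.023, 3.071]
force: [0.9, 0.4, -0.2]
width: 34.0
```

Call:
{"op": "play_rows", "data": {"slide": [[0,0,0],[0,0,0],[0,0,0],[0,0,0]], "turn": [0,0,0,0], "fingers": [0,0,0,0]}}

```text
clock: 18.38
eef_pos: [461.0, 423.9, 52.6]
tool_rot: [3.13, 0.025, 3.071]
force: [-1.4, 0.8, 7.5]
width: 16.4
```

Call:
{"op": "play_rows", "data": {"slide": [[0,0,-5],[0,0,-15],[0,0,-40],[0,0,-85],[0,0,-120]], "turn": [0,0,0,0,0], "fingers": [0,0,0,0,0]}}

```text
clock: 19.0
eef_pos: [457.9, 422.9, 174.5]
tool_rot: [3.129, 0.025, 3.071]
force: [0.9, 0.2, -1.1]
width: 16.5
```

```bash
python3 plan.py 591 119 178 -3.023 0 40; python3 - <<'E'
from h import *
n="scene"
s=ctrl.read_state(); print(s['eef_pos'],s['tool_rot'],s['torque'])
im,d=vision.get_image(n); cv2.imwrite(f'pics/{n}8.png',im); np.save(f'pics/{n}8.npy',d); w=cloud(n,d)
s=ctrl.read_state(); print(s['eef_pos'],s['tool_rot'],s['torque'])
z=s['eef_pos'][2]-47+62
print(rimfit(n,w,48,(552,411),z,3.06),tilt(n,w,np.array([552,411]),46.5,z-20,z+20,3.06))
E
```

```text
clock 19.0 pose [457.9 422.9 174.5] [3.129 0.025 3.071] F [ 0.9  0.2 -1.1] w 16.5 q [-0.43  0.71 -0.61  1.67  0.52  0.9   0.25] dyaw 0.19 rows 9
slide [[-17, -33, 0], [-34, -65, -1], [-51, -98, -1], [-69, -131, -1], [-86, -163, -2]] turn [np.float64(-0.02), np.float64(-0.04), np.float64(-0.06), np.float64(-0.08), np.float64(-0.11)] fingers [0.0, 0.0, 0.0, 0.0, 0.0]
slide [[-14, -34, 0], [-27, -69, -1], [-41, -103, -1], [-55, -137, -2]] turn [np.float64(-0.02), np.float64(-0.04), np.float64(-0.06), np.float64(-0.08)] fingers [0.0, 0.0, 0.0, 0.0]
[457.85881451 422.90090655 174.54638268] [3.12894145 0.02529023 3.07088961] [0.00911342 0.09219638 0.00648624]
[459.23745461 425.06375633 179.18656464] [3.12352349 0.02993185 3.07075965] [ 0.0641469   0.12270705 -0.00255051]
(array([550.7, 401.5]), np.float64(0.8), 19) (array([-1.70000e-02,  6.00000e-03,  1.82911e+02]), 11)
```

Call:
{"op": "play_rows", "data": {"slide": [[-17,-33,0],[-34,-65,-1],[-51,-98,-1],[-69,-131,-1],[-86,-163,-2]], "turn": [-0.02,-0.04,-0.06,-0.08,-0.11], "fingers": [0,0,0,0,0]}}

```text
clock: 19.68
eef_pos: [533.8, 254.8, 181.0]
tool_rot: [3.127, 0.032, -3.102]
force: [-0.5, 0.4, -1.8]
width: 16.8
```

Call:
{"op": "play_rows", "data": {"slide": [[-14,-34,0],[-28,-69,-1],[-43,-103,-1],[-59,-137,-2],[-59,-137,-2]], "turn": [-0.02,-0.04,-0.06,-0.08,-0.08], "fingers": [0,0,0,0,0]}}

```text
clock: 20.3
eef_pos: [599.5, 115.3, 182.5]
tool_rot: [3.133, 0.032, -3.028]
force: [1.0, 0.1, -2.2]
width: 16.6
```

Call:
{"op": "play_rows", "data": {"slide": [[0,0,0],[0,0,0]], "turn": [0,0], "fingers": [0,0]}}

```text
clock: 20.55
eef_pos: [599.1, 116.0, 182.6]
tool_rot: [3.133, 0.032, -3.027]
force: [0.3, 0.2, -1.3]
width: 16.7
```

```bash
python3 - <<'E'
from h import *
for n in ("scene","top"):
    s=ctrl.read_state(); print(s['eef_pos'],s['tool_rot'])
    im,d=vision.get_image(n); cv2.imwrite(f'pics/{n}9.png',im); np.save(f'pics/{n}9.npy',d); w=cloud(n,d)
    z=s['eef_pos'][2]-52.6+62
    print(rimfit(n,w,48,(686,130),z,-3.02),tilt(n,w,np.array([686,130]),46.5,z-20,z+20,-3.02))
    print('a',rimfit(n,w,75,(685,130),70,2.8,2.))
E
python3 plan.py 596 119.5 120 -3.021 0 30
```

```text
[599.06598496 116.01917407 182.55500262] [ 3.13282607  0.03195152 -3.02725725]
(array([691. , 119.7]), np.float64(2.3), 54) (array([-2.00000e-03,  1.30000e-02,  1.91099e+02]), 9)
a (array([686.2, 125.6]), np.float64(1.3), 46)
[599.05274331 116.33677246 182.61551433] [ 3.13258539  0.03207395 -3.02687995]
clock 20.65 pose [599.1 116.4 182.6] [ 3.133  0.032 -3.027] F [ 0.1 -0.1 -1.8] w 16.6 q [ 0.19  0.7  -0.71  1.7   0.56  0.91  0.95] dyaw 0.01 rows 3
slide [[2, 1, 21], [3, 2, 42], [5, 3, 63]] turn [np.float64(-0.0), np.float64(-0.0), np.float64(-0.01)] fingers [0.0, 0.0, 0.0]Traceback (most recent call last):
  File "<stdin>", line 6, in <module>
  File "h.py", line 78, in rimfit
    c=np.concatenate([x[:,0] for x in cs if len(x)>10]); P=ray(n,c,zrim,pR); v=P-g
ValueError: need at least one array to concatenate
```

View pics/scene9.png

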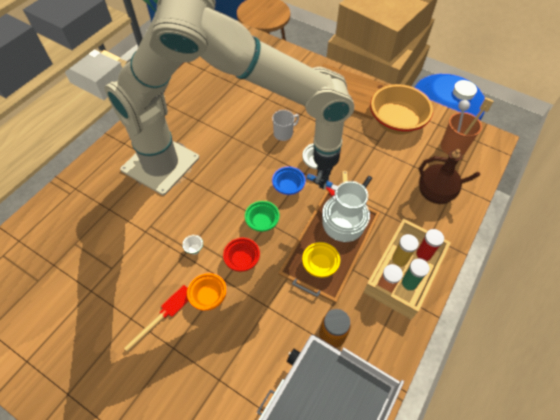

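Call:
{"op": "play_rows", "data": {"slide": [[2,2,20],[3,5,40],[3,5,58],[3,5,60]], "turn": [0,0,0,0], "fingers": [0,0,0,0]}}

```text
clock: 21.15
eef_pos: [596.5, 121.7, 121.2]
tool_rot: [3.133, 0.03, -3.026]
force: [-0.9, 0.5, -0.7]
width: 16.4
```

```bash
python3 plan.py 595.5 121 82 -3.021 0 10
```

```text
clock 21.15 pose [596.5 121.7 121.2] [ 3.133  0.03  -3.026] F [-0.9  0.5 -0.7] w 16.4 q [ 0.15  0.77 -0.65  1.76  0.63  0.8   0.88] dyaw 0.0 rows 4
slide [[1, 0, 10], [1, 0, 20], [2, -1, 29], [2, -1, 39]] turn [np.float64(-0.0), np.float64(-0.0), np.float64(-0.0), np.float64(-0.0)] fingers [0.0, 0.0, 0.0, 0.0]
```

Call:
{"op": "play_rows", "data": {"slide": [[1,0,10],[1,0,20],[1,0,30],[1,0,37],[1,0,42]], "turn": [0,0,0,0,0], "fingers": [0,0,0,0,0]}}

```text
clock: 21.78
eef_pos: [596.6, 122.1, 78.8]
tool_rot: [3.133, 0.029, -3.026]
force: [0.6, 0.7, -0.8]
width: 16.6
```

Call:
{"op": "play_rows", "data": {"slide": [[0,0,2],[0,0,4],[0,0,6],[0,0,7]], "turn": [0,0,0,0], "fingers": [0,0,0,0]}}

```text
clock: 22.28
eef_pos: [596.4, 122.2, 72.5]
tool_rot: [3.134, 0.029, -3.026]
force: [-4.0, -1.6, 10.5]
width: 16.5
```

Contact came at the expected height. I'll release and withdraw.

Call:
{"op": "play_rows", "data": {"slide": [[0,0,-1],[0,0,-1],[0,0,-1],[0,0,-1]], "turn": [0,0,0,0], "fingers": [0.2,0.35,0.45,0.45]}}

```text
clock: 22.78
eef_pos: [596.4, 122.2, 73.5]
tool_rot: [3.134, 0.029, -3.026]
force: [0.7, -0.4, 0.3]
width: 38.3
```

Call:
{"op": "play_rows", "data": {"slide": [[0,0,-25],[0,0,-65],[0,0,-100],[40,0,-105],[80,0,-105]], "turn": [0,0,0,0,0], "fingers": [0.45,0.45,0.6,0.6,0.6]}}

```text
clock: 23.4
eef_pos: [513.6, 112.0, 176.8]
tool_rot: [3.133, 0.031, -3.026]
force: [0.3, 0.8, 0.7]
width: 51.3
```

Call:
{"op": "play_rows", "data": {"slide": [[40,-30,0],[80,-60,0],[120,-90,0],[120,-90,0]], "turn": [0,0,0,0], "fingers": [0.5,0.5,0.5,0.5]}}

```text
clock: 23.9
eef_pos: [401.3, 5.6, 171.9]
tool_rot: [3.136, 0.026, -3.03]
force: [0.4, 0.5, 0.5]
width: 42.4
```

```bash
python3 - <<'E'
from h import *
s=ctrl.read_state();print(s['clock'],s['eef_pos'],s['tool_rot'],s['qpos'].round(2))
for n in ("scene","top"):
    im,d=vision.get_image(n); cv2.imwrite(f'pics/{n}10.png',im); np.save(f'pics/{n}10.npy',d); w=cloud(n,d)
    print('d',tilt(n,w,np.array([687,127] if n=="scene" else [682,128]),46,65,110,-3.02))
    g=np.array((687,127) if n=="scene" else (682,129))
    z=w[...,2]; m=(z>62)&(z<110); rr=np.hypot(w[...,0]-g[0],w[...,1]-g[1]); k=m&(rr>105)&(rr<180)
    P=w[k]; a=np.arctan2(P[:,1]-g[1],P[:,0]-g[0])%(2*np.pi); h,e=np.histogram(a,bins=126,range=(0,2*np.pi)); print([(round(e[i]+.025,2),int(h[i]),round(float(np.median(P[(a>=e[i])&(a<e[i+1]),2])))) for i in range(126) if h[i]>8])
    from det import B
    for k,gg in B.items():
        try: print(k,bowl(n,w,np.array(gg),8 if k=='yellow' else 0))
        except Exception as ex: print(k,'fail',ex)
cv2.imwrite('pics/s10c.png',cv2.resize(cv2.imread('pics/scene10.png')[130:260,250:430],None,fx=4,fy=4))
E
```

```text
23.9 [401.28878489   5.61538113 171.94644122] [ 3.13601422  0.02642148 -3.02992553] [ 0.47  0.46 -0.75  2.24  0.57  0.6   0.98]
d (array([-3.0000e-03,  1.6000e-02,  8.1756e+01]), 20)
[(np.float64(0.22), 9, 74), (np.float64(1.52), 33, 78), (np.float64(1.57), 38, 78), (np.float64(1.62), 21, 79), (np.float64(2.07), 34, 84), (np.float64(2.12), 32, 84), (np.float64(2.17), 9, 81), (np.float64(2.57), 9, 85), (np.float64(2.62), 21, 87), (np.float64(2.67), 27, 87), (np.float64(2.72), 13, 85), (np.float64(3.22), 22, 92), (np.float64(3.27), 23, 91), (np.float64(3.32), 13, 89), (np.float64(6.01), 10, 76), (np.float64(6.11), 9, 75)]
yellow {'c': array([695.5, -50.2]), 'r': np.float64(56.8), 'rms': np.float64(0.9), 'z': 56.1}
white {'c': array([517.5, 308.4]), 'r': np.float64(57.7), 'rms': np.float64(1.6), 'z': 47.3}
blue {'c': array([452.2, 155.3]), 'r': np.float64(57.2), 'rms': np.float64(1.3), 'z': 47.2}
green {'c': array([453.5, -12.8]), 'r': np.float64(57.0), 'rms': np.float64(1.1), 'z': 48.3}
red {'c': array([ 477.1, -162.4]), 'r': np.float64(56.8), 'rms': np.float64(0.9), 'z': 48.3}
orange 
[... 788 characters left out ...]
(np.float64(6.06), 14, 72), (np.float64(6.11), 12, 73), (np.float64(6.16), 15, 72), (np.float64(6.21), 15, 73), (np.float64(6.26), 16, 73)]
yellow {'c': array([689.9, -48.1]), 'r': np.float64(56.6), 'rms': np.float64(0.7), 'z': 55.5}
white {'c': array([512.2, 310.5]), 'r': np.float64(56.4), 'rms': np.float64(0.7), 'z': 47.9}
blue {'c': array([447. , 157.1]), 'r': np.float64(56.4), 'rms': np.float64(0.7), 'z': 48.0}
green {'c': array([450.6,  -8.4]), 'r': np.float64(51.9), 'rms': np.float64(6.0), 'z': 48.2}
red {'c': array([ 471.7, -160.6]), 'r': np.float64(56.4), 'rms': np.float64(0.7), 'z': 47.7}
orange {'c': array([ 455.6, -314.5]), 'r': np.float64(56.4), 'rms': np.float64(0.8), 'z': 48.4}
```

View pics/s10c.png

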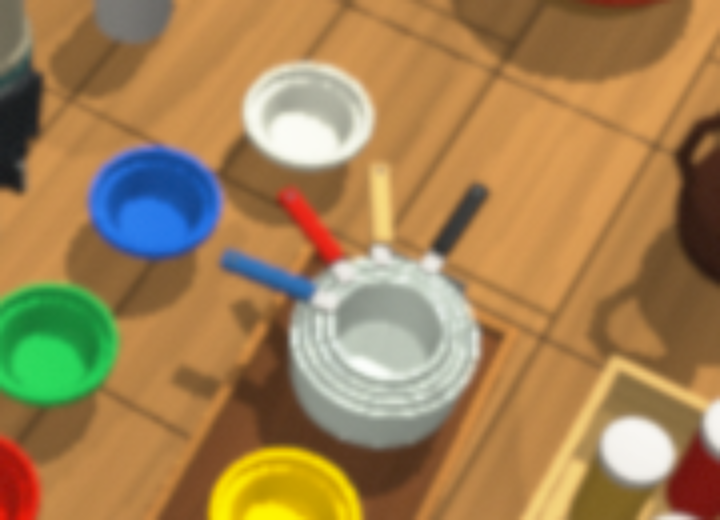

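View pics/top10.png

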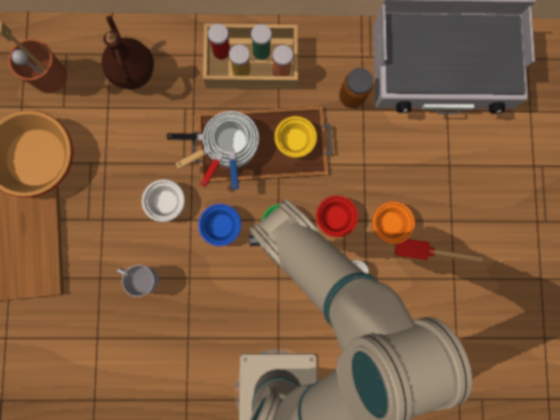

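Pans are done: handles at 1.56, 2.10, 2.66 and 3.27 rad, with tops rising 78, 83, 87 and 90 mm. The white bowl was knocked to about (517,311), so I'm using the new measurement. Bowls next, starting with green, gripped by the lip on its far (+x) side.

```bash
python3 plan.py 508 -8 130 1.571 0.4 50
```

```text
clock 24.0 pose [405.6   8.8 172.7] [ 3.133  0.032 -3.027] F [ 0.2  0.3 -0.6] w 42.8 q [ 0.47  0.46 -0.75  2.24  0.57  0.6   0.98] dyaw -1.68 rows 10
slide [[-10, -3, 5], [-20, -6, 9], [-30, -9, 14], [-39, -12, 18], [-49, -14, 23]] turn [np.float64(0.17), np.float64(0.34), np.float64(0.51), np.float64(0.67), np.float64(0.84)] fingers [0.4, 0.4, 0.4, 0.4, 0.4]
slide [[-9, 6, 5], [-17, 11, 9], [-26, 17, 14], [-34, 22, 18], [-43, 28, 23]] turn [np.float64(0.17), np.float64(0.34), np.float64(0.51), np.float64(0.67), np.float64(0.84)] fingers [0.4, 0.4, 0.4, 0.4, 0.4]
```

Call:
{"op": "play_rows", "data": {"slide": [[-10,-3,5],[-20,-6,9],[-30,-9,14],[-39,-12,18],[-49,-14,23]], "turn": [0.17,0.34,0.51,0.67,0.84], "fingers": [0.4,0.4,0.4,0.4,0.4]}}

```text
clock: 24.62
eef_pos: [458.5, 2.2, 151.2]
tool_rot: [3.11, 0.016, 2.412]
force: [0.7, 0.3, -0.8]
width: 34.3
```

Call:
{"op": "play_rows", "data": {"slide": [[-9,6,5],[-17,11,9],[-26,17,14],[-34,22,18],[-43,28,23]], "turn": [0.17,0.34,0.51,0.67,0.84], "fingers": [0.4,0.4,0.4,0.4,0.4]}}

```text
clock: 25.25
eef_pos: [511.9, -3.6, 129.7]
tool_rot: [3.107, -0.014, 1.57]
force: [-1.2, -0.1, 0.2]
width: 34.1
```

```bash
python3 plan.py 508 -8 75 1.571 0.33 40; python3 - <<'E'
from h import *
pR=cam("wrist"); im,d=vision.get_image("wrist"); cv2.imwrite('pics/w11.png',im)
E
python3 plan.py 508 -8 75 1.571 0.33 40
```

```text
clock 25.25 pose [511.9  -3.6 129.7] [ 3.107 -0.014  1.57 ] F [-1.2 -0.1  0.2] w 34.1 q [ 0.1   0.58 -0.21  2.03  0.2   0.52 -0.25] dyaw 0.0 rows 2
slide [[-3, -3, 27], [-5, -6, 54]] turn [np.float64(-0.0), np.float64(-0.0)] fingers [0.33, 0.33]
clock 25.3 pose [513.5  -3.7 129.3] [ 3.105 -0.014  1.565] F [ 2.2 -0.3 -1.1] w 34.6 q [ 0.1   0.58 -0.21  2.02  0.2   0.52 -0.25] dyaw 0.01 rows 2
slide [[-3, -4, 27], [-5, -7, 54]] turn [np.float64(-0.0), np.float64(-0.01)] fingers [0.33, 0.33]
```

View pics/w11.png

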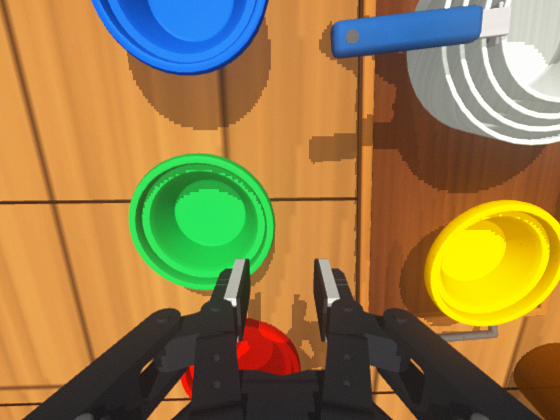

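```bash
python3 - <<'E'
from h import *
pR=cam("wrist"); im,d=vision.get_image("wrist"); cv2.imwrite('pics/w12.png',im)
s=ctrl.read_state();print(s['eef_pos'],s['tool_rot'])
hsv=cv2.cvtColor(im,cv2.COLOR_BGR2HSV)
m=((hsv[...,0]>50)&(hsv[...,0]<85)&(hsv[...,1]>120)).astype(np.uint8)
w=cloud("wrist",d,pR); m2=(m>0)&(w[...,2]>42); print(np.nanpercentile(w[...,2][m>0],[5,50,95,99]))
P=w[m2][:,:2]; print(P.min(0),P.max(0),(P.min(0)+P.max(0))/2)
cs,_=cv2.findContours(m,cv2.RETR_EXTERNAL,cv2.CHAIN_APPROX_NONE); c=max(cs,key=len)[:,0]; c=c[(c[:,1]<245)]
print(fitc(ray("wrist",c,50,pR)))
E
```

```text
[512.29605753  -3.74098505 129.45516671] [ 3.10650416 -0.01369554  1.57423004]
[13.27964615 37.18002949 49.89973195 50.59885117]
[395.41663227 -64.41231843] [508.40915953  49.1393577 ] [451.9128959   -7.63648036]
(array([452.72475712,  -6.72837245,  56.14143488]), np.float64(0.35178501267599327))
```

```bash
python3 plan.py 507 -7 42 1.571 0.33 30
```

```text
clock 25.35 pose [512.3  -3.7 129.5] [ 3.107 -0.014  1.574] F [-0.  -0.4 -0.6] w 34.1 q [ 0.1   0.58 -0.21  2.02  0.21  0.52 -0.24] dyaw -0.0 rows 3
slide [[-1, -3, 29], [-3, -6, 58], [-4, -8, 87]] turn [np.float64(0.0), np.float64(0.0), np.float64(0.0)] fingers [0.33, 0.33, 0.33]
```

Call:
{"op": "play_rows", "data": {"slide": [[-1,-3,25],[-3,-7,55],[-4,-8,75],[-4,-8,75]], "turn": [0,0,0,0], "fingers": [0.33,0.33,0.33,0.33]}}

```text
clock: 25.85
eef_pos: [506.1, -5.8, 53.1]
tool_rot: [3.109, -0.014, 1.578]
force: [1.1, -0.5, 0.4]
width: 28.4
```

```bash
python3 plan.py 507 -7 40 1.571 0.33 30;  python3 - <<'E'
from h import *
im,d=vision.get_image("wrist"); cv2.imwrite('pics/w13.png',im)
E
```

```text
clock 25.85 pose [506.1  -5.8  53.1] [ 3.109 -0.014  1.578] F [ 1.1 -0.5  0.4] w 28.4 q [ 0.06  0.71 -0.15  2.08  0.26  0.33 -0.28] dyaw -0.01 rows 1
slide [[-1, 0, 13]] turn [np.float64(0.01)] fingers [0.33]
```

View pics/w13.png

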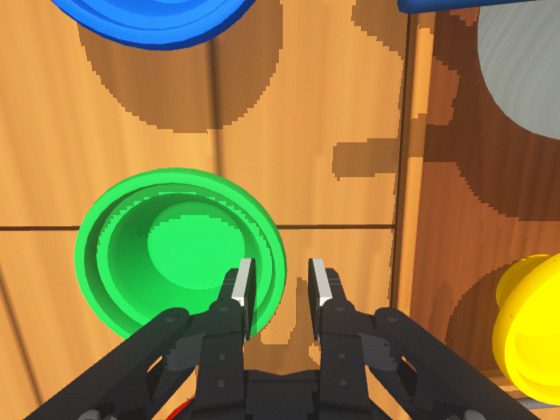

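Call:
{"op": "play_rows", "data": {"slide": [[0,0,12],[0,0,12],[0,0,12],[0,0,12],[0,0,12]], "turn": [0,0,0,0,0], "fingers": [0.33,0.2,0,0,0]}}

```text
clock: 26.52
eef_pos: [507.5, -5.7, 42.2]
tool_rot: [3.107, -0.014, 1.577]
force: [-0.4, -0.4, 0.3]
width: 5.7
```

Call:
{"op": "play_rows", "data": {"slide": [[0,0,0],[0,0,0],[0,0,-4],[0,0,-15],[0,0,-40]], "turn": [0,0,0,0,0], "fingers": [0,0,0,0,0]}}

```text
clock: 27.15
eef_pos: [505.5, -6.3, 82.5]
tool_rot: [3.108, -0.014, 1.578]
force: [0.3, -0.4, -1.6]
width: 5.7
```

```bash
python3 - <<'E'
from h import *
s=ctrl.read_state();print(s['eef_pos'],s['tool_rot'],s['force'],s['width'])
im,d=vision.get_image("wrist"); cv2.imwrite('pics/w14.png',im)
im,d=vision.get_image("scene"); cv2.imwrite('pics/scene14.png',im[150:320,180:400])
s=ctrl.read_state();print(s['eef_pos'],s['tool_rot'],s['force'],s['width'])
w=cloud("scene",d); z=s['eef_pos'][2]+10; print(tilt("scene",w,np.array([453,-12]),54,z-15,z+20,0))
E
```

```text
[505.49340344  -6.25181494  82.5025294 ] [ 3.10845709 -0.01414193  1.57768716] [ 0.33420214 -0.3781081  -1.55174272] 5.687024070742246
[507.80553891  -6.27030531  84.68664906] [ 3.10207833 -0.01432757  1.57732917] [ 0.81973817  0.36700423 -1.71620137] 6.092701872156469
(array([3.8000e-02, 2.2000e-02, 9.2549e+01]), 9)
```

View pics/w14.png

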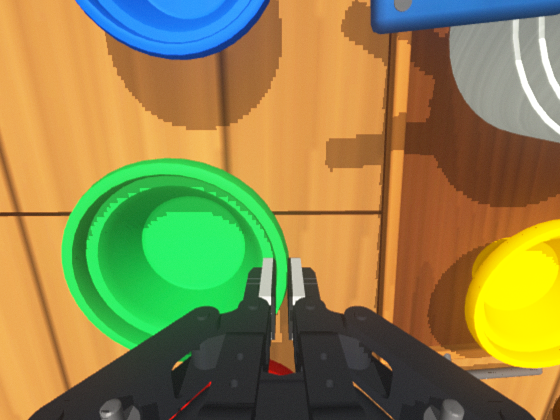

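```bash
python3 plan.py 750 -45 165 1.571 0 42
```

```text
clock 27.25 pose [507.8  -6.3  84.7] [ 3.102 -0.014  1.577] F [ 0.8  0.4 -1.7] w 6.1 q [ 0.09  0.65 -0.18  2.07  0.24  0.4  -0.27] dyaw -0.01 rows 7
slide [[-6, 35, -10], [-11, 70, -20], [-17, 105, -31], [-22, 140, -41], [-28, 175, -51]] turn [np.float64(0.0), np.float64(0.0), np.float64(0.0), np.float64(0.0), np.float64(0.0)] fingers [0.0, 0.0, 0.0, 0.0, 0.0]
slide [[-5, 35, -10], [-11, 70, -20]] turn [np.float64(0.0), np.float64(0.0)] fingers [0.0, 0.0]
```

Call:
{"op": "play_rows", "data": {"slide": [[-6,30,-20],[-11,65,-40],[-17,105,-60],[-22,140,-65],[-28,175,-70]], "turn": [0,0,0,0,0], "fingers": [0,0,0,0,0]}}

```text
clock: 27.88
eef_pos: [681.0, -34.5, 161.3]
tool_rot: [3.102, -0.014, 1.577]
force: [1.3, 0.3, -0.9]
width: 5.7
```

Call:
{"op": "play_rows", "data": {"slide": [[-5,35,0],[-11,65,0],[-11,65,0],[-11,65,0]], "turn": [0,0,0,0], "fingers": [0,0,0,0]}}

```text
clock: 28.38
eef_pos: [744.8, -44.9, 162.9]
tool_rot: [3.104, -0.015, 1.577]
force: [-0.4, 0.5, -1.1]
width: 5.8
```

```bash
python3 plan.py 750 -45 110 1.571 0 30;python3 - <<'E'
from h import *
pR=cam("wrist");im,d=vision.get_image("wrist"); cv2.imwrite('pics/w15.png',im)
im,d=vision.get_image("scene"); cv2.imwrite('pics/scene15.png',cv2.resize(im[130:320,200:450],None,fx=3,fy=3))
s=ctrl.read_state();print(s['eef_pos'],s['tool_rot'])
w=cloud("scene",d); z=s['eef_pos'][2]+10
print(tilt("scene",w,np.array([696,-50]),54,z-15,z+20,0))
print(rimfit("scene",w,58,(696,-48),z,0,1.0))
E
```

```text
clock 28.38 pose [744.8 -44.9 162.9] [ 3.104 -0.015  1.577] F [-0.4  0.5 -1.1] w 5.8 q [ 0.15  0.83 -0.24  1.31  0.19  0.99 -0.11] dyaw -0.01 rows 2
slide [[0, 2, 27], [-1, 3, 53]] turn [np.float64(0.0), np.float64(0.01)] fingers [0.0, 0.0]
[744.85664857 -44.77712894 163.45563988] [ 3.10363083 -0.01449089  1.57770021]
(array([-3.0000e-02, -3.6000e-02,  1.6763e+02]), 11)
(array([694.5, -46.5]), np.float64(3.4), 75)
```

View pics/w15.png

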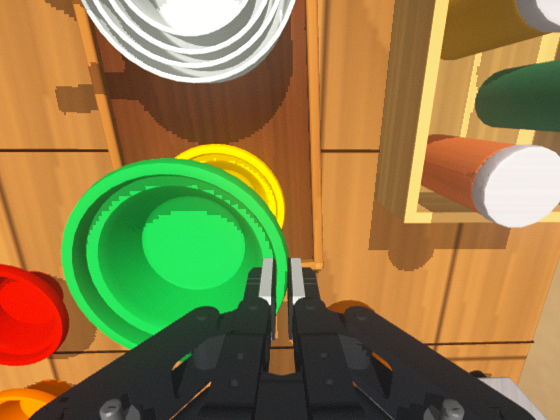

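View pics/scene15.png

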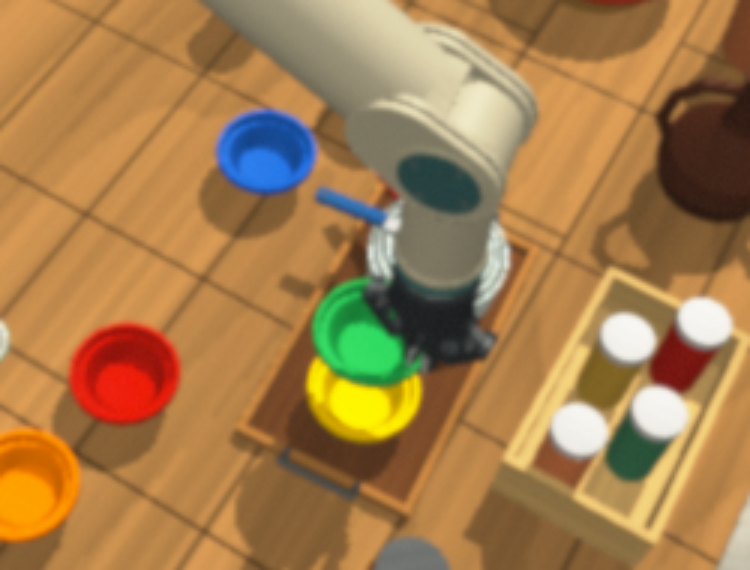

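```bash
python3 - <<'E'
from h import *
pR=cam("wrist"); im=cv2.imread('pics/w15.png'); hsv=cv2.cvtColor(im,cv2.COLOR_BGR2HSV)
m=((hsv[...,0]>24)&(hsv[...,0]<32)&(hsv[...,1]>200)&(hsv[...,2]>200)).astype(np.uint8); m[:,320:]=0; m[:120]=0
cs,_=cv2.findContours(m,cv2.RETR_EXTERNAL,cv2.CHAIN_APPROX_NONE); c=max(cs,key=len)[:,0]
g=cv2.dilate(((hsv[...,0]>50)&(hsv[...,0]<85)&(hsv[...,1]>120)).astype(np.uint8),np.ones((5,5)))
c=np.array([q for q in c if not g[q[1],q[0]]]); P=ray("wrist",c,58,pR)
print(len(c),c.min(0),c.max(0)); 
for r in (57.5,): print(fitc(P,r))
m=((hsv[...,0]>50)&(hsv[...,0]<85)&(hsv[...,1]>120)).astype(np.uint8)
cs,_=cv2.findContours(m,cv2.RETR_EXTERNAL,cv2.CHAIN_APPROX_NONE); c=max(cs,key=len)[:,0]; c=c[c[:,1]<245]
print(ctrl.read_state()['eef_pos'],fitc(ray("wrist",c,163.4+9,pR)))
E
```

```text
373 [177 144] [283 224]
(array([690.23427868, -51.8720821 ]), np.float64(4.519573316546477))
[744.85664857 -44.77712894 163.45563988] (array([693.68577189, -36.7667764 ,  54.39445954]), np.float64(0.2243233917047371))
```

```bash
python3 - <<'E'
from h import *
pR=cam("wrist"); im=cv2.imread('pics/w15.png'); hsv=cv2.cvtColor(im,cv2.COLOR_BGR2HSV)
m=((hsv[...,0]>24)&(hsv[...,0]<32)&(hsv[...,1]>200)&(hsv[...,2]>200)).astype(np.uint8); m[:,320:]=0; m[:120]=0
out=[]
for v in range(146,235,2):
    u=np.nonzero(m[v])[0]
    if len(u): out.append((u.max(),v))
for u0 in range(195,275,2):
    v=np.nonzero(m[:,u0])[0]
    if len(v): out.append((u0,v.min()))
P=ray("wrist",np.array(out),58,pR)
print(fitc(P,57.5),fitc(P)); print(out[::6])
E
```

```text
(array([693.38619594, -45.44910149]), np.float64(0.42221823958757326)) (array([694.70227947, -44.17413737,  55.90314426]), np.float64(0.3074675508255657))
[(np.int64(232), 146), (np.int64(256), 158), (np.int64(268), 170), (np.int64(276), 182), (np.int64(281), 194), (np.int64(283), 206), (np.int64(283), 218), (195, np.int64(147)), (207, np.int64(145)), (219, np.int64(144)), (231, np.int64(146)), (243, np.int64(150)), (255, np.int64(157)), (267, np.int64(168))]
```

Call:
{"op": "play_rows", "data": {"slide": [[0,2,25],[0,5,50],[0,6,70],[0,6,80],[0,6,86]], "turn": [0,0,0,0,0], "fingers": [0,0,0,0,0]}}

```text
clock: 29.1
eef_pos: [754.0, -43.5, 77.1]
tool_rot: [3.104, -0.014, 1.578]
force: [-0.1, 0.6, 1.1]
width: 6.1
```

Call:
{"op": "play_rows", "data": {"slide": [[0,0,4],[0,0,7],[0,0,10],[0,0,12]], "turn": [0,0,0,0], "fingers": [0,0,0,0]}}

```text
clock: 29.6
eef_pos: [754.9, -43.9, 65.9]
tool_rot: [3.103, -0.014, 1.577]
force: [-0.6, -1.1, 5.3]
width: 6.1
```

Call:
{"op": "play_rows", "data": {"slide": [[0,-2,0],[0,-5,0],[0,-6,2],[0,-6,2],[0,-6,2]], "turn": [0,0,0,0,0], "fingers": [0,0,0,0,0]}}

```text
clock: 30.22
eef_pos: [749.8, -44.6, 64.3]
tool_rot: [3.101, -0.013, 1.577]
force: [1.4, -3.2, 4.8]
width: 5.8
```

Release to a small opening, then go up.

Call:
{"op": "play_rows", "data": {"slide": [[0,0,0],[0,0,0],[0,0,0],[0,0,-3],[0,0,-10]], "turn": [0,0,0,0,0], "fingers": [0.12,0.22,0.3,0.3,0.3]}}

```text
clock: 30.85
eef_pos: [749.1, -44.6, 74.2]
tool_rot: [3.102, -0.013, 1.577]
force: [0.6, 0.3, -0.1]
width: 25.5
```

Call:
{"op": "play_rows", "data": {"slide": [[0,0,-25],[0,0,-60],[0,0,-90],[0,0,-95]], "turn": [0,0,0,0], "fingers": [0.3,0.3,0.35,0.35]}}

```text
clock: 31.35
eef_pos: [747.1, -45.8, 172.7]
tool_rot: [3.096, -0.013, 1.577]
force: [0.2, -0.3, -0.1]
width: 30.0
```

```bash
python3 plan.py 507 161 150 1.571 0.35 50; python3 - <<'E'
from h import *
pR=cam("wrist");im,d=vision.get_image("wrist"); cv2.imwrite('pics/w16.png',im)
w=cloud("wrist",d,pR)
hsv=cv2.cvtColor(im,cv2.COLOR_BGR2HSV)
m=((hsv[...,0]>50)&(hsv[...,0]<85)&(hsv[...,1]>120)).astype(np.uint8)
cs,_=cv2.findContours(m,cv2.RETR_EXTERNAL,cv2.CHAIN_APPROX_NONE); c=max(cs,key=len)[:,0]; c=c[c[:,1]<245]
print(fitc(ray("wrist",c,72,pR)), np.nanpercentile(w[...,2][m>0],[5,50,95,99]))
k=(m>0)&(w[...,2]>66); P=w[k]; A=np.c_[P[:,:2]-[694,-45],np.ones(len(P))]; print(np.linalg.lstsq(A,P[:,2],rcond=None)[0])
E
```

```text
clock 31.35 pose [747.1 -45.8 172.7] [ 3.096 -0.013  1.577] F [ 0.2 -0.3 -0.1] w 30.0 q [ 0.15  0.82 -0.24  1.3   0.19  1.   -0.11] dyaw -0.01 rows 7
slide [[30, -34, 2], [59, -68, 4], [89, -103, 6], [119, -137, 8], [149, -171, 10]] turn [np.float64(0.0), np.float64(0.0), np.float64(0.0), np.float64(0.0), np.float64(0.0)] fingers [0.35, 0.35, 0.35, 0.35, 0.35]
slide [[30, -34, 2], [59, -69, 4]] turn [np.float64(0.0), np.float64(0.0)] fingers [0.35, 0.35]
(array([695.66008751, -41.43961553,  56.42437769]), np.float64(0.31188928004787647)) [35.47656313 60.02925622 72.23928212 73.0935447 ]
[1.03539844e-02 1.24672667e-02 7.09301692e+01]
```

View pics/w16.png

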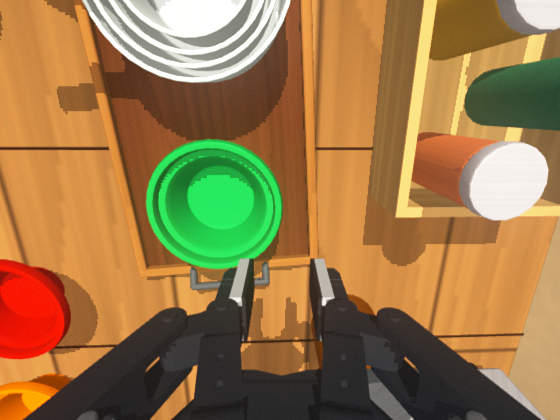

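Call:
{"op": "play_rows", "data": {"slide": [[30,-34,2],[59,-68,4],[89,-103,6],[119,-137,8],[149,-171,10]], "turn": [0,0,0,0,0], "fingers": [0.35,0.35,0.35,0.35,0.35]}}

```text
clock: 32.02
eef_pos: [572.9, 103.0, 154.9]
tool_rot: [3.101, -0.013, 1.577]
force: [0.6, 1.1, 0.2]
width: 29.8
```

Call:
{"op": "play_rows", "data": {"slide": [[30,-34,8],[59,-69,18],[59,-69,22],[59,-69,22]], "turn": [0,0,0,0], "fingers": [0.35,0.35,0.35,0.35]}}

```text
clock: 32.52
eef_pos: [504.3, 161.3, 130.0]
tool_rot: [3.102, -0.012, 1.577]
force: [0.3, -0.6, 0.2]
width: 29.7
```

```bash
cat > wb.py <<'E'
# wrist view: bowl of a colour -> centre at rim height z
from h import *
import sys
H=dict(green=(50,85,120),blue=(100,125,120),red=(0,5,150),orange=(8,17,200),yellow=(24,32,200))
def wb(col,z,fn):
    s=ctrl.read_state(); pR=cam("wrist"); im,d=vision.get_image("wrist"); cv2.imwrite(fn,im)
    w=cloud("wrist",d,pR)
    hsv=cv2.cvtColor(im,cv2.COLOR_BGR2HSV)
    if col=='white': m=(hsv[...,1]<40)&(hsv[...,2]>110)
    else:
        a,b,c=H[col]; m=(hsv[...,0]>=a)&(hsv[...,0]<=b)&(hsv[...,1]>c)
    m=(m&(w[...,2]<z+14)&(w[...,2]>z-45)).astype(np.uint8); m[250:]=m[250:]
    cs,_=cv2.findContours(m,cv2.RETR_EXTERNAL,cv2.CHAIN_APPROX_NONE); c=max(cs,key=len)[:,0]
    c=c[(c[:,1]<240)&(c[:,0]>2)&(c[:,1]>2)]; P=ray("wrist",c,z,pR)
    q,rm=fitc(P); k=np.abs(np.hypot(*(P-q[:2]).T)-q[2])<2.5; q,rm=fitc(P[k])
    print(col,q.round(1),'rms',round(rm,2),'n',int(k.sum()),'eef',s['eef_pos'].round(1),s['tool_rot'].round(3), np.nanpercentile(w[...,2][m>0],[50,95]).round(1))
if __name__=="__main__": wb(sys.argv[1],float(sys.argv[2]),sys.argv[3])
E
python3 wb.py blue 50 pics/w17.png; python3 plan.py 507 160 54 1.571 .33 30
```

```text
blue [451.  162.   56.1] rms 0.3 n 247 eef [504.3 161.3 130. ] [ 3.102 -0.012  1.577] [37.3 49.9]
clock 32.58 pose [505.  160.9 130.4] [ 3.101 -0.012  1.576] F [ 0.6 -0.8 -0.7] w 29.8 q [-0.23  0.59 -0.19  1.98  0.21  0.54 -0.57] dyaw -0.0 rows 3
slide [[-1, 0, 25], [-1, -1, 51], [-2, -1, 76]] turn [np.float64(0.0), np.float64(0.0), np.float64(0.0)] fingers [0.33, 0.33, 0.33]
```

View pics/w17.png

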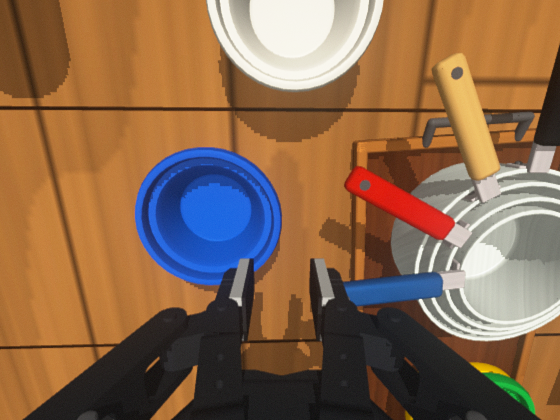

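Call:
{"op": "play_rows", "data": {"slide": [[0,0,25],[-1,-2,51],[-1,-3,76],[-1,-3,88],[-1,-3,88]], "turn": [0,0,0,0,0], "fingers": [0.33,0.33,0.33,0.33,0.33]}}

```text
clock: 33.2
eef_pos: [505.8, 160.3, 41.8]
tool_rot: [3.102, -0.011, 1.575]
force: [0.4, 0.1, -0.2]
width: 28.3
```

Call:
{"op": "play_rows", "data": {"slide": [[0,0,0],[0,0,0],[0,0,0],[0,0,0]], "turn": [0,0,0,0], "fingers": [0.15,0,0,0]}}

```text
clock: 33.7
eef_pos: [506.7, 160.4, 42.5]
tool_rot: [3.1, -0.012, 1.575]
force: [0.5, -0.3, 3.7]
width: 5.6
```

Call:
{"op": "play_rows", "data": {"slide": [[0,0,-5],[0,0,-30],[0,0,-80],[0,0,-130],[0,0,-135]], "turn": [0,0,0,0,0], "fingers": [0,0,0,0,0]}}

```text
clock: 34.33
eef_pos: [502.9, 159.6, 180.8]
tool_rot: [3.094, -0.014, 1.575]
force: [0.6, -0.0, -1.5]
width: 5.5
```

```bash
python3 plan.py 747 -45 175 1.571 0 45
```

```text
clock 34.33 pose [502.9 159.6 180.8] [ 3.094 -0.014  1.575] F [ 0.6 -0.  -1.5] w 5.5 q [-0.21  0.51 -0.22  1.95  0.19  0.65 -0.55] dyaw -0.0 rows 8
slide [[-26, 30, 2], [-51, 61, 4], [-77, 91, 5], [-103, 121, 7], [-129, 152, 9]] turn [np.float64(0.0), np.float64(0.0), np.float64(0.0), np.float64(0.0), np.float64(0.0)] fingers [0.0, 0.0, 0.0, 0.0, 0.0]
slide [[-26, 30, 2], [-51, 61, 4], [-77, 91, 5]] turn [np.float64(0.0), np.float64(0.0), np.float64(0.0)] fingers [0.0, 0.0, 0.0]
```

Call:
{"op": "play_rows", "data": {"slide": [[-26,30,1],[-51,61,3],[-77,91,4],[-103,121,6],[-129,152,7]], "turn": [0,0,0,0,0], "fingers": [0,0,0,0,0]}}

```text
clock: 34.95
eef_pos: [655.3, 30.4, 177.4]
tool_rot: [3.097, -0.014, 1.575]
force: [-0.1, 1.4, -0.7]
width: 5.8
```

Call:
{"op": "play_rows", "data": {"slide": [[-26,30,1],[-51,61,2],[-77,91,3],[-77,91,3]], "turn": [0,0,0,0], "fingers": [0,0,0,0]}}

```text
clock: 35.45
eef_pos: [747.2, -50.4, 174.6]
tool_rot: [3.099, -0.012, 1.571]
force: [-1.4, -0.3, 0.1]
width: 5.6
```

```bash
python3 plan.py 749 -45 92 1.571 0 25
```

```text
clock 35.45 pose [747.2 -50.4 174.6] [ 3.099 -0.012  1.571] F [-1.4 -0.3  0.1] w 5.6 q [ 0.15  0.82 -0.24  1.29  0.19  1.01 -0.11] dyaw 0.0 rows 4
slide [[1, 0, 21], [2, -1, 41], [3, -1, 62], [4, -2, 83]] turn [np.float64(-0.0), np.float64(-0.0), np.float64(-0.0), np.float64(-0.0)] fingers [0.0, 0.0, 0.0, 0.0]
```

Call:
{"op": "play_rows", "data": {"slide": [[1,0,20],[3,-1,45],[4,-2,70],[4,-2,82],[4,-2,82]], "turn": [0,0,0,0,0], "fingers": [0,0,0,0,0]}}

```text
clock: 36.08
eef_pos: [747.3, -44.6, 90.8]
tool_rot: [3.102, -0.012, 1.572]
force: [0.0, -0.3, -2.0]
width: 5.8
```

```bash
python3 plan.py 749 -45 78 1.571 0 4
```

```text
clock 36.08 pose [747.3 -44.6  90.8] [ 3.102 -0.012  1.572] F [ 0.  -0.3 -2. ] w 5.8 q [ 0.14  0.91 -0.22  1.35  0.21  0.86 -0.13] dyaw -0.0 rows 4
slide [[0, 0, 3], [0, 1, 6], [0, 1, 10], [-1, 1, 13]] turn [np.float64(0.0), np.float64(0.0), np.float64(0.0), np.float64(0.0)] fingers [0.0, 0.0, 0.0, 0.0]
```

Call:
{"op": "play_rows", "data": {"slide": [[0,0,4],[0,1,7],[0,1,10],[0,1,12],[0,1,13]], "turn": [0,0,0,0,0], "fingers": [0,0,0,0,0]}}

```text
clock: 36.7
eef_pos: [749.6, -44.5, 78.6]
tool_rot: [3.1, -0.012, 1.571]
force: [0.4, -0.1, 3.5]
width: 5.6
```

Call:
{"op": "play_rows", "data": {"slide": [[0,0,0],[0,0,0],[0,0,0],[0,0,-3],[0,0,-10]], "turn": [0,0,0,0,0], "fingers": [0.12,0.22,0.3,0.3,0.3]}}

```text
clock: 37.33
eef_pos: [748.9, -44.6, 88.6]
tool_rot: [3.101, -0.012, 1.571]
force: [-0.2, 0.5, 0.5]
width: 25.3
```

Call:
{"op": "play_rows", "data": {"slide": [[0,0,-25],[0,0,-60],[0,0,-85],[0,0,-85]], "turn": [0,0,0,0], "fingers": [0.3,0.3,0.35,0.35]}}

```text
clock: 37.83
eef_pos: [747.2, -45.7, 176.9]
tool_rot: [3.095, -0.012, 1.571]
force: [0.4, -0.1, 0.3]
width: 29.9
```

```bash
python3 wb.py blue 86 pics/w18.png; python3 plan.py 464 313 160 1.571 0.35 50; python3 - <<'E'
from h import *
for n in ("scene","top"):
    im,d=vision.get_image(n); cv2.imwrite(f'pics/{n}18.png',im); w=cloud(n,d)
    for k,g in dict(white=(515,311),red=(474,-161),orange=(458,-315)).items():
        try: print(n,k,bowl(n,w,np.array(g),0))
        except Exception as e: print(k,e)
E
```

```text
blue [696.5 -40.1  56.3] rms 0.29 n 261 eef [747.2 -45.7 176.9] [ 3.095 -0.012  1.571] [73.8 85.9]
clock 37.88 pose [746.  -45.7 174.8] [ 3.099 -0.012  1.571] F [ 0.1  0.1 -0.9] w 29.9 q [ 0.15  0.82 -0.24  1.3   0.19  1.   -0.11] dyaw -0.0 rows 10
slide [[36, -28, 1], [72, -56, 1], [108, -85, 2], [143, -113, 3], [179, -141, 3]] turn [np.float64(0.0), np.float64(0.0), np.float64(0.0), np.float64(0.0), np.float64(0.0)] fingers [0.35, 0.35, 0.35, 0.35, 0.35]
slide [[36, -28, 1], [72, -56, 1], [108, -85, 2], [143, -113, 3], [179, -141, 3]] turn [np.float64(0.0), np.float64(0.0), np.float64(0.0), np.float64(0.0), np.float64(0.0)] fingers [0.35, 0.35, 0.35, 0.35, 0.35]
white max() iterable argument is empty
scene red {'c': array([ 477.1, -162.4]), 'r': np.float64(56.8), 'rms': np.float64(0.9), 'z': 48.3}
scene orange {'c': array([ 460.3, -316.1]), 'r': np.float64(56.8), 'rms': np.float64(0.9), 'z': 48.3}
top white {'c': array([512.2, 310.5]), 'r': np.float64(56.5), 'rms': np.float64(0.7), 'z': 47.2}
red max() iterable argument is empty
top orange {'c': array([ 454.1, -317.4]), 'r': np.float64(52.3), 'rms': np.float64(10.5), 'z': 47.9}
```

View pics/w18.png

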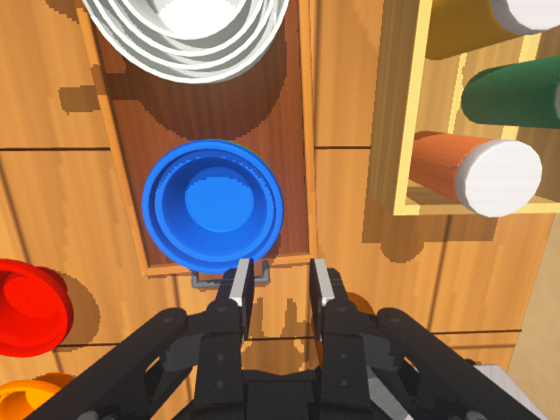

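View pics/scene18.png

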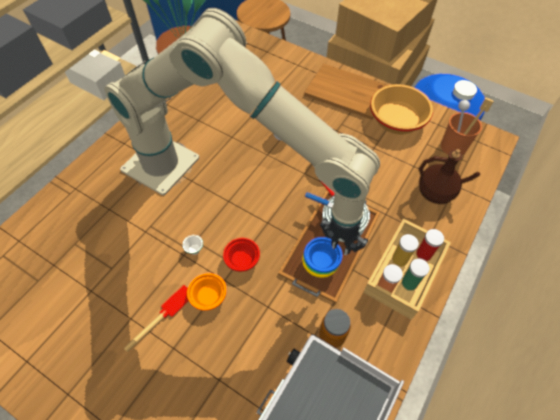

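Call:
{"op": "play_rows", "data": {"slide": [[40,-28,1],[80,-56,1],[120,-85,2],[150,-113,3],[179,-141,3]], "turn": [0,0,0,0,0], "fingers": [0.35,0.35,0.35,0.35,0.35]}}

```text
clock: 38.6
eef_pos: [601.7, 134.3, 164.7]
tool_rot: [3.105, -0.012, 1.572]
force: [0.2, 0.8, -1.0]
width: 30.0
```

Call:
{"op": "play_rows", "data": {"slide": [[36,-28,3],[72,-56,8],[108,-85,15],[143,-113,25],[179,-141,30]], "turn": [0,0,0,0,0], "fingers": [0.35,0.35,0.35,0.35,0.35]}}

```text
clock: 39.22
eef_pos: [459.9, 313.8, 130.0]
tool_rot: [3.108, -0.01, 1.572]
force: [0.2, 0.1, -0.5]
width: 29.6
```

Call:
{"op": "play_rows", "data": {"slide": [[0,0,0],[0,0,0]], "turn": [0,0], "fingers": [0.35,0.35]}}

```text
clock: 39.48
eef_pos: [459.6, 313.0, 129.1]
tool_rot: [3.109, -0.008, 1.572]
force: [0.3, -0.0, 0.5]
width: 30.0
```

```bash
python3 wb.py white 50 pics/w19.png; python3 plan.py 464 313 42 1.571 .33 30
```

```text
white [514.9 315.9  56.3] rms 0.37 n 253 eef [459.6 313.  129.1] [ 3.109 -0.008  1.572] [39.2 58.6]
clock 39.52 pose [460.4 312.4 129.4] [ 3.108 -0.008  1.571] F [-0.2  0.1 -0.3] w 29.6 q [-0.55  0.62 -0.17  1.91  0.2   0.6  -0.84] dyaw 0.0 rows 3
slide [[0, 0, 29], [0, 0, 58], [0, 1, 88]] turn [np.float64(-0.0), np.float64(-0.0), np.float64(-0.0)] fingers [0.33, 0.33, 0.33]
```

View pics/w19.png

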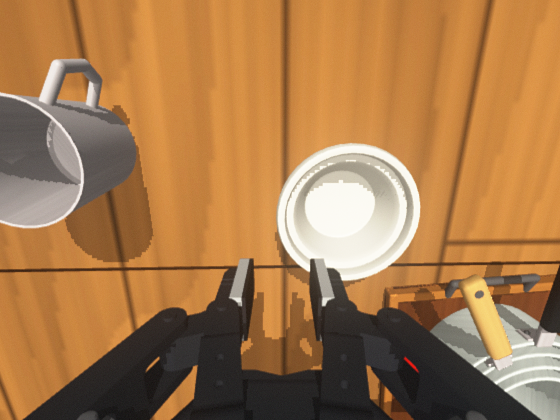

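Call:
{"op": "play_rows", "data": {"slide": [[1,0,29],[2,-1,58],[2,-2,80],[2,-2,88],[2,-2,88]], "turn": [0,0,0,0,0], "fingers": [0.33,0.33,0.33,0.33,0.33]}}

```text
clock: 40.15
eef_pos: [461.9, 314.2, 41.2]
tool_rot: [3.108, -0.008, 1.569]
force: [-0.2, -0.0, 0.1]
width: 28.4
```

Call:
{"op": "play_rows", "data": {"slide": [[0,0,0],[0,0,0],[0,0,0],[0,0,0]], "turn": [0,0,0,0], "fingers": [0.15,0,0,0]}}

```text
clock: 40.65
eef_pos: [462.1, 314.4, 41.7]
tool_rot: [3.108, -0.008, 1.569]
force: [-0.5, 0.1, 1.7]
width: 5.7
```

Call:
{"op": "play_rows", "data": {"slide": [[0,0,-5],[0,0,-30],[0,0,-80],[0,0,-130],[0,0,-140]], "turn": [0,0,0,0,0], "fingers": [0,0,0,0,0]}}

```text
clock: 41.28
eef_pos: [458.7, 314.6, 185.2]
tool_rot: [3.103, -0.012, 1.569]
force: [0.7, -0.1, -1.5]
width: 6.5
```

```bash
python3 plan.py 640 -44 185 1.571 0 45
```

```text
clock 41.27 pose [458.7 314.6 185.2] [ 3.103 -0.012  1.569] F [ 0.7 -0.1 -1.5] w 6.5 q [-0.53  0.54 -0.19  1.87  0.18  0.72 -0.83] dyaw 0.0 rows 9
slide [[-40, 20, 0], [-80, 40, 1], [-119, 61, 1], [-159, 81, 1], [-199, 101, 2]] turn [np.float64(-0.0), np.float64(-0.0), np.float64(-0.0), np.float64(-0.0), np.float64(-0.0)] fingers [0.0, 0.0, 0.0, 0.0, 0.0]
slide [[-40, 20, 0], [-80, 40, 1], [-119, 61, 1], [-159, 81, 1]] turn [np.float64(-0.0), np.float64(-0.0), np.float64(-0.0), np.float64(-0.0)] fingers [0.0, 0.0, 0.0, 0.0]
```

Call:
{"op": "play_rows", "data": {"slide": [[-40,20,0],[-80,40,1],[-119,61,1],[-159,81,1],[-199,101,2]], "turn": [0,0,0,0,0], "fingers": [0,0,0,0,0]}}

```text
clock: 41.9
eef_pos: [559.2, 113.9, 183.8]
tool_rot: [3.105, -0.012, 1.569]
force: [0.4, -0.7, -1.2]
width: 5.7
```

Call:
{"op": "play_rows", "data": {"slide": [[-40,20,0],[-80,40,1],[-119,61,1],[-157,81,1],[-157,81,1]], "turn": [0,0,0,0,0], "fingers": [0,0,0,0,0]}}

```text
clock: 42.52
eef_pos: [640.1, -48.8, 182.3]
tool_rot: [3.106, -0.009, 1.562]
force: [-0.8, 0.2, -0.5]
width: 6.0
```

```bash
python3 wb.py blue 86 pics/w20.png; python3 plan.py 641 -45 105 1.571 0 25
```

```text
blue [693.4 -38.7  54.8] rms 0.86 n 177 eef [640.1 -48.8 182.3] [ 3.106 -0.009  1.562] [76.  86.1]
clock 42.58 pose [639.2 -45.4 182.4] [ 3.107 -0.011  1.566] F [-0.3  1.6 -0.4] w 6.2 q [ 0.17  0.66 -0.23  1.63  0.17  0.84 -0.13] dyaw 0.01 rows 4
slide [[0, 0, 19], [0, 0, 39], [0, -1, 58], [0, -1, 77]] turn [np.float64(-0.0), np.float64(-0.0), np.float64(-0.0), np.float64(-0.01)] fingers [0.0, 0.0, 0.0, 0.0]
```

View pics/w20.png

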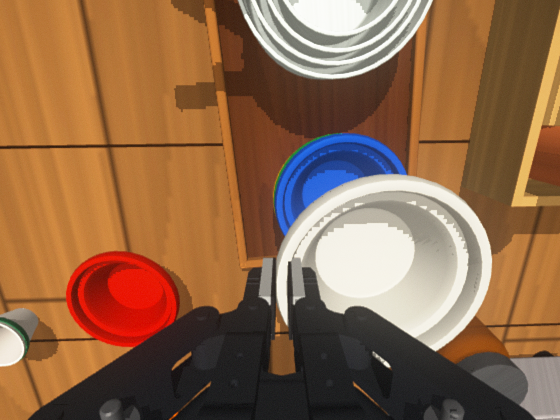

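Call:
{"op": "play_rows", "data": {"slide": [[1,0,20],[2,-1,45],[2,-1,65],[2,-1,77],[2,-1,77]], "turn": [0,0,0,0,0], "fingers": [0,0,0,0,0]}}

```text
clock: 43.2
eef_pos: [639.9, -41.5, 104.5]
tool_rot: [3.11, -0.012, 1.567]
force: [-0.1, -0.1, -0.8]
width: 5.8
```

Call:
{"op": "play_rows", "data": {"slide": [[0,0,4],[0,0,7],[0,0,10],[0,0,12],[0,0,13]], "turn": [0,0,0,0,0], "fingers": [0,0,0,0,0]}}

```text
clock: 43.82
eef_pos: [640.4, -41.0, 91.7]
tool_rot: [3.109, -0.012, 1.567]
force: [-1.2, 0.9, 3.2]
width: 6.2
```

Call:
{"op": "play_rows", "data": {"slide": [[0,0,0],[0,0,0],[0,0,0],[0,0,-3],[0,0,-10]], "turn": [0,0,0,0,0], "fingers": [0.12,0.22,0.3,0.3,0.3]}}

```text
clock: 44.45
eef_pos: [639.9, -41.1, 101.8]
tool_rot: [3.11, -0.012, 1.567]
force: [-0.2, -0.4, 0.3]
width: 25.7
```

Call:
{"op": "play_rows", "data": {"slide": [[0,0,-25],[0,0,-60],[0,0,-80],[0,0,-80]], "turn": [0,0,0,0], "fingers": [0.3,0.3,0.35,0.35]}}

```text
clock: 44.95
eef_pos: [638.7, -42.1, 184.0]
tool_rot: [3.106, -0.012, 1.567]
force: [0.8, 0.3, 0.1]
width: 29.7
```

```bash
python3 wb.py white 100 pics/w21.png; python3 plan.py 531 -158 140 1.571 0.35 50
```

```text
white [682.2 131.6  65.2] rms 1.43 n 264 eef [638.7 -42.1 184. ] [ 3.106 -0.012  1.567] [77.7 99.6]
clock 45.0 pose [637.6 -42.2 182.4] [ 3.108 -0.012  1.567] F [ 0.2  0.1 -0.8] w 30.0 q [ 0.17  0.66 -0.23  1.63  0.17  0.84 -0.13] dyaw 0.0 rows 4
slide [[-29, -27, 9], [-58, -54, 19], [-88, -81, 28], [-117, -107, 38]] turn [np.float64(-0.0), np.float64(-0.0), np.float64(-0.0), np.float64(-0.0)] fingers [0.35, 0.35, 0.35, 0.35]
```

View pics/w21.png

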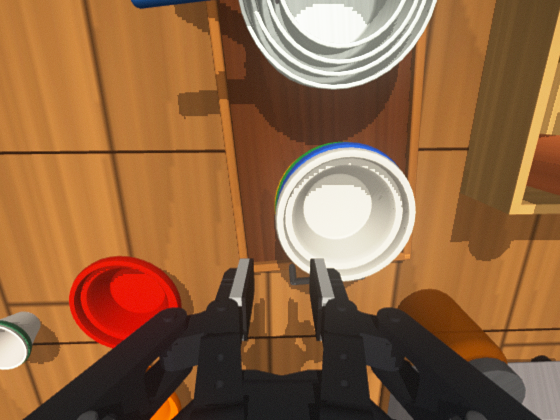

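White is seated, rim at about 100 mm. Red next.

Call:
{"op": "play_rows", "data": {"slide": [[-29,-27,5],[-58,-54,15],[-88,-81,30],[-114,-107,48],[-114,-107,48]], "turn": [0,0,0,0,0], "fingers": [0.35,0.35,0.35,0.35,0.35]}}

```text
clock: 45.62
eef_pos: [527.2, -157.8, 126.9]
tool_rot: [3.116, -0.012, 1.562]
force: [0.7, 0.6, -0.3]
width: 29.9
```

Call:
{"op": "play_rows", "data": {"slide": [[0,0,0],[0,0,0]], "turn": [0,0], "fingers": [0.35,0.35]}}

```text
clock: 45.88
eef_pos: [527.7, -157.0, 126.7]
tool_rot: [3.116, -0.012, 1.563]
force: [-0.4, -0.2, 0.5]
width: 29.9
```

```bash
python3 wb.py red 50 pics/w22.png; python3 plan.py 531 -158 42 1.571 .33 30
```

```text
red [ 476.  -157.2   56.1] rms 0.31 n 242 eef [ 527.7 -157.   126.7] [ 3.116 -0.012  1.563] [36.8 49.9]
clock 45.92 pose [ 527.9 -156.9  126.9] [ 3.116 -0.012  1.564] F [-0.3  0.6 -0.2] w 29.6 q [ 0.4   0.63 -0.23  1.91  0.21  0.6   0.04] dyaw 0.01 rows 3
slide [[-1, 0, 28], [-1, 1, 57], [-2, 1, 85]] turn [np.float64(-0.0), np.float64(-0.0), np.float64(-0.01)] fingers [0.33, 0.33, 0.33]
```

View pics/w22.png

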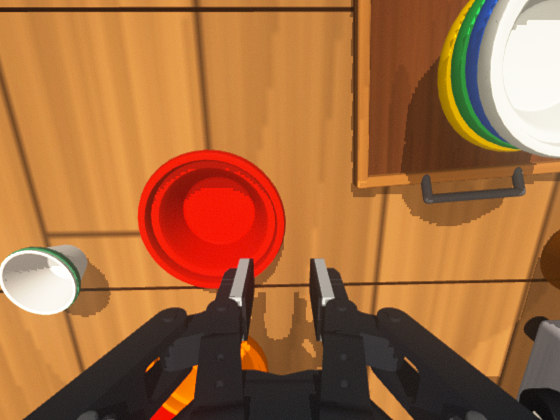

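Call:
{"op": "play_rows", "data": {"slide": [[0,0,29],[-1,0,58],[-1,0,78],[-1,0,85],[-1,0,85]], "turn": [0,0,0,0,0], "fingers": [0.33,0.33,0.33,0.33,0.33]}}

```text
clock: 46.55
eef_pos: [530.5, -156.4, 42.0]
tool_rot: [3.115, -0.012, 1.564]
force: [-0.1, 0.3, -0.2]
width: 28.3
```

Call:
{"op": "play_rows", "data": {"slide": [[0,0,0],[0,0,0],[0,0,0],[0,0,0]], "turn": [0,0,0,0], "fingers": [0.15,0,0,0]}}

```text
clock: 47.05
eef_pos: [531.6, -156.5, 42.7]
tool_rot: [3.113, -0.012, 1.564]
force: [0.7, 0.3, 3.6]
width: 6.2
```

Call:
{"op": "play_rows", "data": {"slide": [[0,0,-5],[0,0,-30],[0,0,-80],[0,0,-130],[0,0,-150]], "turn": [0,0,0,0,0], "fingers": [0,0,0,0,0]}}

```text
clock: 47.68
eef_pos: [528.0, -158.7, 195.6]
tool_rot: [3.11, -0.011, 1.564]
force: [-0.2, -0.8, -1.1]
width: 6.1
```

```bash
python3 plan.py 747 -43 196 1.571 0 45
```

```text
clock 47.67 pose [ 528.  -158.7  195.6] [ 3.11  -0.011  1.564] F [-0.2 -0.8 -1.1] w 6.1 q [ 0.43  0.53 -0.27  1.86  0.17  0.75  0.07] dyaw 0.01 rows 6
slide [[20, 36, 1], [39, 73, 3], [59, 109, 4], [78, 145, 5], [98, 182, 6]] turn [np.float64(-0.0), np.float64(-0.0), np.float64(-0.0), np.float64(-0.0), np.float64(-0.01)] fingers [0.0, 0.0, 0.0, 0.0, 0.0]
slide [[19, 36, 1]] turn [np.float64(-0.0)] fingers [0.0]
```

Call:
{"op": "play_rows", "data": {"slide": [[20,36,1],[39,73,2],[59,109,3],[78,145,4],[98,182,4]], "turn": [0,0,0,0,0], "fingers": [0,0,0,0,0]}}

```text
clock: 48.3
eef_pos: [710.9, -61.7, 198.0]
tool_rot: [3.112, -0.01, 1.564]
force: [0.1, -0.5, -0.5]
width: 6.1
```

Call:
{"op": "play_rows", "data": {"slide": [[20,38,0],[20,38,0],[20,38,0]], "turn": [0,0,0], "fingers": [0,0,0]}}

```text
clock: 48.68
eef_pos: [747.7, -42.6, 198.4]
tool_rot: [3.114, -0.009, 1.564]
force: [-0.7, -0.6, -0.0]
width: 6.1
```

```bash
python3 plan.py 749 -41.5 120 1.571 0 25
```

```text
clock 48.67 pose [747.7 -42.6 198.4] [ 3.114 -0.009  1.564] F [-0.7 -0.6 -0. ] w 6.1 q [ 0.14  0.81 -0.24  1.25  0.18  1.08 -0.12] dyaw 0.01 rows 4
slide [[0, 0, 20], [0, 0, 39], [0, -1, 59], [0, -1, 78]] turn [np.float64(-0.0), np.float64(-0.0), np.float64(-0.01), np.float64(-0.01)] fingers [0.0, 0.0, 0.0, 0.0]
```

Expected contact is at about 106.5 mm.

Call:
{"op": "play_rows", "data": {"slide": [[0,0,20],[0,0,45],[0,-1,65],[0,-1,79],[0,-1,79]], "turn": [0,0,0,0,0], "fingers": [0,0,0,0,0]}}

```text
clock: 49.3
eef_pos: [747.8, -42.0, 117.8]
tool_rot: [3.117, -0.009, 1.564]
force: [-0.6, -0.1, -0.7]
width: 5.9
```

Call:
{"op": "play_rows", "data": {"slide": [[0,0,4],[0,0,7],[0,0,10],[0,0,12],[0,0,13]], "turn": [0,0,0,0,0], "fingers": [0,0,0,0,0]}}

```text
clock: 49.92
eef_pos: [749.6, -42.4, 106.2]
tool_rot: [3.114, -0.009, 1.563]
force: [0.8, -1.2, 6.9]
width: 6.0
```

Call:
{"op": "play_rows", "data": {"slide": [[0,0,0],[0,0,0],[0,0,0],[0,0,-3],[0,0,-10]], "turn": [0,0,0,0,0], "fingers": [0.12,0.22,0.3,0.3,0.3]}}

```text
clock: 50.55
eef_pos: [749.0, -42.4, 116.1]
tool_rot: [3.115, -0.009, 1.563]
force: [-0.3, -0.5, 0.4]
width: 25.4
```

Call:
{"op": "play_rows", "data": {"slide": [[0,0,-25],[0,0,-60],[0,0,-75],[0,0,-75]], "turn": [0,0,0,0], "fingers": [0.3,0.3,0.35,0.35]}}

```text
clock: 51.05
eef_pos: [747.6, -43.1, 192.4]
tool_rot: [3.112, -0.009, 1.563]
force: [-0.6, -0.4, -0.1]
width: 29.5
```

```bash
python3 wb.py red 114 pics/w23.png; python3 plan.py 514 -311 140 1.571 0.35 50
```

```text
red [695.4 -39.9  56.3] rms 0.34 n 255 eef [747.6 -43.1 192.4] [ 3.112 -0.009  1.563] [101.5 114.4]
clock 51.1 pose [746.7 -43.1 190.8] [ 3.115 -0.009  1.563] F [ 0.2 -0.7  0. ] w 29.5 q [ 0.14  0.81 -0.23  1.26  0.19  1.06 -0.12] dyaw 0.01 rows 8
slide [[-34, -29, 5], [-68, -58, 11], [-101, -87, 16], [-135, -116, 21], [-169, -145, 26]] turn [np.float64(-0.0), np.float64(-0.0), np.float64(-0.0), np.float64(-0.0), np.float64(-0.0)] fingers [0.35, 0.35, 0.35, 0.35, 0.35]
slide [[-34, -29, 5], [-67, -58, 11], [-101, -87, 16]] turn [np.float64(-0.0), np.float64(-0.0), np.float64(-0.0)] fingers [0.35, 0.35, 0.35]
```

View pics/w23.png

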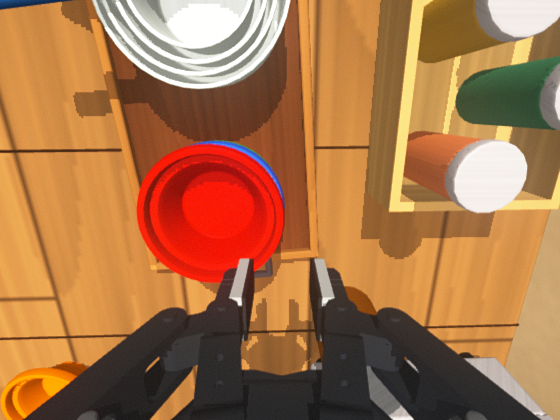

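Red is seated with its rim at 114 mm, as expected. Orange is next.

Call:
{"op": "play_rows", "data": {"slide": [[-34,-29,2],[-68,-58,5],[-101,-87,10],[-135,-116,18],[-169,-145,26]], "turn": [0,0,0,0,0], "fingers": [0.35,0.35,0.35,0.35,0.35]}}

```text
clock: 51.72
eef_pos: [599.1, -211.5, 157.5]
tool_rot: [3.118, -0.01, 1.564]
force: [1.1, -0.2, 0.2]
width: 30.0
```

Call:
{"op": "play_rows", "data": {"slide": [[-34,-29,8],[-67,-58,18],[-101,-87,28],[-101,-87,28],[-101,-87,28]], "turn": [0,0,0,0,0], "fingers": [0.35,0.35,0.35,0.35,0.35]}}

```text
clock: 52.35
eef_pos: [511.9, -310.7, 125.5]
tool_rot: [3.118, -0.011, 1.564]
force: [-0.1, 0.1, 0.5]
width: 30.0
```

```bash
python3 wb.py orange 50 pics/w24.png; python3 plan.py 514 -311 42 1.571 .33 30
```

```text
orange [ 460.7 -309.8   47.5] rms 1.08 n 279 eef [ 511.9 -310.7  125.5] [ 3.118 -0.011  1.564] [36.5 48.7]
clock 52.4 pose [ 512.7 -310.1  125.9] [ 3.118 -0.011  1.565] F [-0.3  0.2  0.1] w 30.2 q [ 0.67  0.69 -0.26  1.77  0.23  0.69  0.29] dyaw 0.01 rows 3
slide [[-1, 0, 28], [-1, 0, 56], [-2, -1, 84]] turn [np.float64(-0.0), np.float64(-0.0), np.float64(-0.01)] fingers [0.33, 0.33, 0.33]
```

View pics/w24.png

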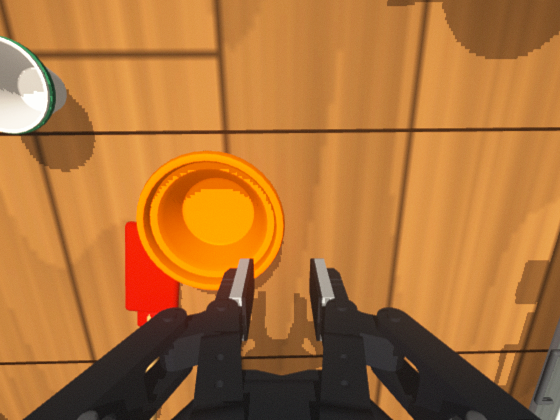

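Call:
{"op": "play_rows", "data": {"slide": [[0,0,29],[-1,0,58],[-1,0,78],[-1,0,84],[-1,0,84]], "turn": [0,0,0,0,0], "fingers": [0.33,0.33,0.33,0.33,0.33]}}

```text
clock: 53.02
eef_pos: [515.5, -309.2, 41.9]
tool_rot: [3.117, -0.012, 1.567]
force: [0.4, -0.5, 0.2]
width: 28.2
```

Call:
{"op": "play_rows", "data": {"slide": [[0,0,0],[0,0,0],[0,0,0],[0,0,0]], "turn": [0,0,0,0], "fingers": [0.15,0,0,0]}}

```text
clock: 53.52
eef_pos: [516.6, -309.3, 42.7]
tool_rot: [3.115, -0.011, 1.567]
force: [1.8, 0.1, 4.3]
width: 6.1
```

Call:
{"op": "play_rows", "data": {"slide": [[0,0,-5],[0,0,-30],[0,0,-80],[0,0,-130],[0,0,-160]], "turn": [0,0,0,0,0], "fingers": [0,0,0,0,0]}}

```text
clock: 54.15
eef_pos: [512.4, -311.6, 205.2]
tool_rot: [3.113, -0.01, 1.566]
force: [-0.4, -0.2, -1.6]
width: 5.8
```

```bash
python3 plan.py 748 -42 205 1.571 0 45
```

```text
clock 54.15 pose [ 512.4 -311.6  205.2] [ 3.113 -0.01   1.566] F [-0.4 -0.2 -1.6] w 5.8 q [ 0.7   0.59 -0.3   1.71  0.19  0.86  0.33] dyaw 0.0 rows 8
slide [[34, 29, 1], [68, 59, 2], [101, 88, 4], [135, 117, 5], [169, 146, 6]] turn [np.float64(-0.0), np.float64(-0.0), np.float64(-0.0), np.float64(-0.0), np.float64(-0.0)] fingers [0.0, 0.0, 0.0, 0.0, 0.0]
slide [[34, 29, 1], [67, 59, 2], [101, 88, 4]] turn [np.float64(-0.0), np.float64(-0.0), np.float64(-0.0)] fingers [0.0, 0.0, 0.0]
```

Call:
{"op": "play_rows", "data": {"slide": [[34,29,1],[68,59,1],[101,88,2],[135,117,3],[169,146,4]], "turn": [0,0,0,0,0], "fingers": [0,0,0,0,0]}}

```text
clock: 54.78
eef_pos: [659.2, -142.6, 206.7]
tool_rot: [3.115, -0.009, 1.566]
force: [0.5, -0.5, -1.4]
width: 5.9
```

Call:
{"op": "play_rows", "data": {"slide": [[34,29,1],[67,59,1],[101,88,1],[101,88,1],[101,88,1]], "turn": [0,0,0,0,0], "fingers": [0,0,0,0,0]}}

```text
clock: 55.4
eef_pos: [746.8, -43.0, 208.2]
tool_rot: [3.117, -0.008, 1.566]
force: [-0.2, -0.1, -1.0]
width: 6.1
```

```bash
python3 plan.py 749 -41.5 132 1.571 0 25
```

```text
clock 55.4 pose [746.8 -43.  208.2] [ 3.117 -0.008  1.566] F [-0.2 -0.1 -1. ] w 6.1 q [ 0.15  0.8  -0.26  1.24  0.2   1.1  -0.12] dyaw 0.01 rows 4
slide [[0, 0, 19], [0, 0, 38], [1, 0, 57], [1, 0, 76]] turn [np.float64(-0.0), np.float64(-0.0), np.float64(-0.0), np.float64(-0.01)] fingers [0.0, 0.0, 0.0, 0.0]
```

Call:
{"op": "play_rows", "data": {"slide": [[0,0,20],[0,0,45],[1,0,62],[1,0,75],[1,0,75]], "turn": [0,0,0,0,0], "fingers": [0,0,0,0,0]}}

```text
clock: 56.02
eef_pos: [747.8, -41.7, 131.8]
tool_rot: [3.119, -0.008, 1.565]
force: [1.1, 0.0, -0.5]
width: 6.2
```

Call:
{"op": "play_rows", "data": {"slide": [[0,0,4],[0,0,7],[0,0,10],[0,0,12],[0,0,13]], "turn": [0,0,0,0,0], "fingers": [0,0,0,0,0]}}

```text
clock: 56.65
eef_pos: [749.3, -41.7, 120.1]
tool_rot: [3.116, -0.008, 1.565]
force: [0.7, 0.2, 4.9]
width: 5.9
```

Call:
{"op": "play_rows", "data": {"slide": [[0,0,0],[0,0,0],[0,0,0],[0,0,-3],[0,0,-10]], "turn": [0,0,0,0,0], "fingers": [0.12,0.22,0.3,0.3,0.3]}}

```text
clock: 57.28
eef_pos: [748.8, -41.8, 130.0]
tool_rot: [3.117, -0.008, 1.565]
force: [-0.1, 0.2, -0.5]
width: 25.3
```

Call:
{"op": "play_rows", "data": {"slide": [[0,0,-25],[0,0,-60],[0,0,-85],[0,0,-85]], "turn": [0,0,0,0], "fingers": [0.3,0.3,0.35,0.35]}}

```text
clock: 57.78
eef_pos: [748.4, -42.4, 218.4]
tool_rot: [3.112, -0.008, 1.565]
force: [0.4, -0.2, -0.4]
width: 30.0
```

Call:
{"op": "play_rows", "data": {"slide": [[-40,-50,0],[-80,-100,0],[-120,-150,0],[-160,-200,0],[-200,-230,0]], "turn": [0,0,0,0,0], "fingers": [0.35,0.35,0.35,0.35,0.35]}}

```text
clock: 58.4
eef_pos: [514.3, -241.8, 209.1]
tool_rot: [3.114, -0.008, 1.565]
force: [0.3, -1.2, -0.2]
width: 29.8
```

Call:
{"op": "play_rows", "data": {"slide": [[-40,0,0],[-80,0,0],[-120,0,0],[-120,0,0]], "turn": [0,0,0,0], "fingers": [0.35,0.35,0.35,0.35]}}

```text
clock: 58.9
eef_pos: [511.5, -365.9, 206.6]
tool_rot: [3.116, -0.007, 1.559]
force: [0.4, 0.1, -0.7]
width: 29.8
```

```bash
python3 - <<'E'
from h import *
s=ctrl.read_state();print(s['clock'],s['eef_pos'],s['force'])
for n in ("scene","top"):
    im,d=vision.get_image(n); cv2.imwrite(f'pics/{n}30.png',im); np.save(f'pics/{n}30.npy',d); w=cloud(n,d)
    g=np.array((686.5,127) if n=="scene" else (682,129))
    print(n,'a',rimfit(n,w,75,g,70,2.3,1.0),'d rim',tilt(n,w,g,46.5,74,105,-3.02),'c',tilt(n,w,g,55.5,70,100,2.66),'b',tilt(n,w,g,64.5,68,95,2.1))
    z=w[...,2]; m=(z>62)&(z<110); rr=np.hypot(w[...,0]-g[0],w[...,1]-g[1]); k=m&(rr>105)&(rr<180)
    P=w[k]; a=np.arctan2(P[:,1]-g[1],P[:,0]-g[0])%(2*np.pi); R_=rr[k]
    for t,nm in ((1.56,'a'),(2.1,'b'),(2.66,'c'),(3.27,'d')):
        q=P[np.abs(a-t)<.12]; ra=R_[np.abs(a-t)<.12]; e=q[ra>np.percentile(ra,90)].mean(0); A=np.c_[ra-125,np.ones(len(ra))]
        print(nm,'end~',e.round(0),'ang',round(float(np.median(a[np.abs(a-t)<.12])),3),'top z, slope',np.linalg.lstsq(A,q[:,2],rcond=None)[0][::-1].round(3))
    gb=np.array((695.5,-49) if n=="scene" else (690,-47))
    print('bowl top',bowl(n,w,gb,78),tilt(n,w,gb,54,115,150))
    cv2.imwrite(f'pics/{n}30c.png',cv2.resize(im[130:300,230:450] if n=="scene" else im[90:220,140:360],None,fx=3.5,fy=3.5))
E
```

```text
58.9 [ 511.53284671 -365.94757721  206.6448887 ] [ 0.44174603  0.09582237 -0.6935816 ]
scene a (array([686.8, 126.4]), np.float64(1.4), 82) d rim (array([-1.6000e-02, -4.0000e-03,  8.2294e+01]), 15) c (array([-1.100e-02,  1.200e-02,  7.862e+01]), 19) b (array([-4.2000e-02,  7.0000e-03,  7.6259e+01]), 20)
a end~ [687. 297.  78.] ang 1.555 top z, slope [7.9067e+01 4.0000e-03]
b end~ [607. 270.  83.] ang 2.093 top z, slope [8.2825e+01 1.4000e-02]
c end~ [553. 200.  85.] ang 2.653 top z, slope [8.6817e+01 6.0000e-03]
d end~ [546. 112.  91.] ang 3.252 top z, slope [9.0824e+01 6.1000e-02]
bowl top {'c': array([696.1, -44.8]), 'r': np.float64(58.6), 'rms': np.float64(2.1), 'z': 123.2} (array([ 1.60000e-02, -3.10000e-02,  1.28425e+02]), 19)
top a (array([681.6, 129.3]), np.float64(1.0), 104) d rim (array([-3.000e-03,  6.000e-03,  8.141e+01]), 21) c (array([-2.100e-02,  4.000e-03,  7.887e+01]), 22) b (array([-1.3000e-02, -1.0000e-03,  7.5229e+01]), 22)
a end~ [685. 298.  77.] ang 1.563 top z, slope [7.7311e+01 2.0000e-03]
b end~ [602. 268.  82.] ang 2.097 top z, slope [8.1065e+01 1.8000e-02]
c end~ [549. 199.  85.] ang 2.657 top z, slope [8.5639e+01 9.0000e-03]
d end~ [540. 113.  87.] ang 3.25 top z, slope [ 8.9731e+01 -5.3000e-02]
bowl top {'c': array([689.5, -40.8]), 'r': np.float64(57.0), 'rms': np.float64(1.0), 'z': 125.1} (array([-8.0000e-03, -9.0000e-03,  1.2756e+02]), 21)
```

View pics/scene30c.png

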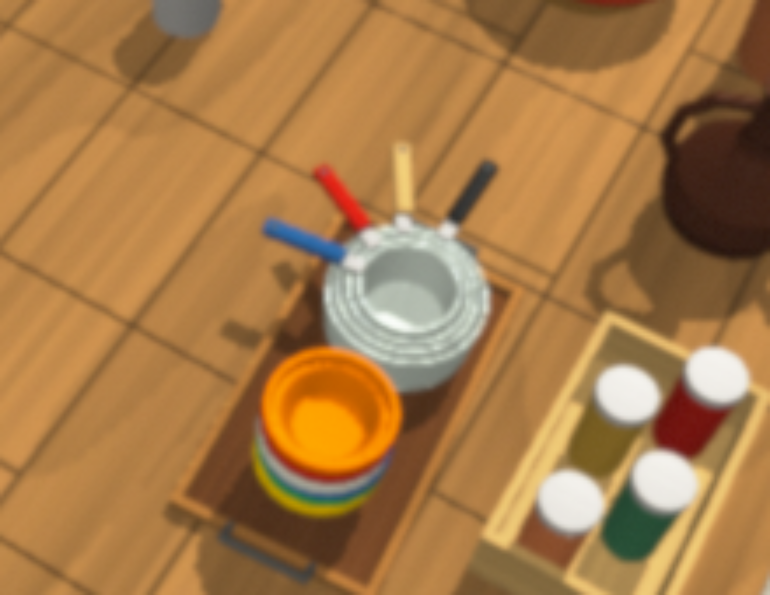

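View pics/top30c.png

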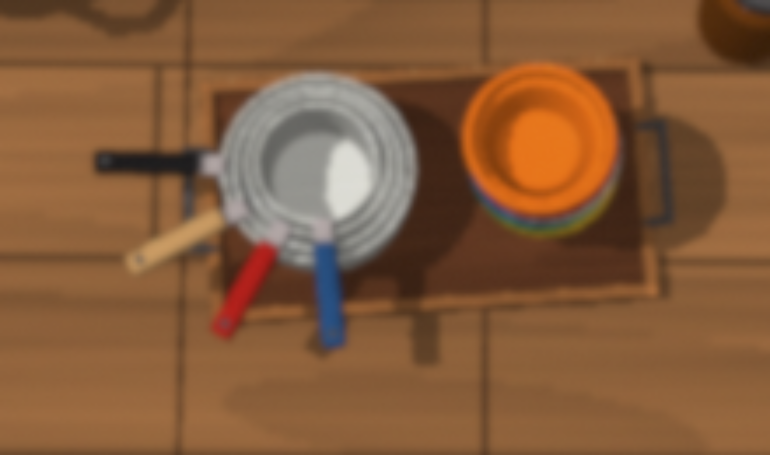

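View pics/scene30.png

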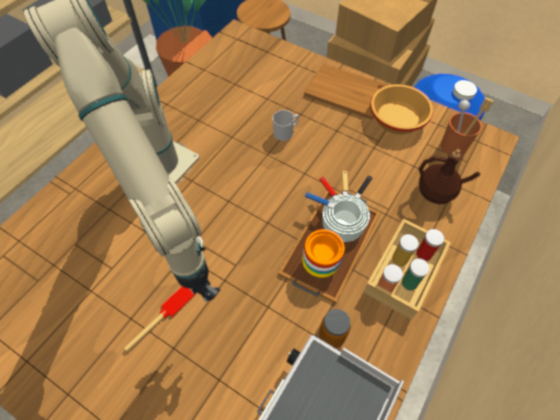

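```bash
cat > lean.py <<'E'
from h import *
import sys
def lean(tag):
    n="scene"; im=cv2.imread(f'pics/{n}{tag}.png'); w=cloud(n,np.load(f'pics/{n}{tag}.npy')); hsv=cv2.cvtColor(im,cv2.COLOR_BGR2HSV)
    h,s,v=[hsv[...,i].astype(int) for i in range(3)]
    M=dict(yellow=(h>=25)&(h<=34)&(s>150),green=(h>50)&(h<90)&(s>80),blue=(h>98)&(h<128)&(s>90),white=(s<60)&(v>90),red=((h<5)|(h>174))&(s>150),orange=(h>=8)&(h<=20)&(s>190))
    near=np.hypot(w[...,0]-696,w[...,1]+47)<75
    for i,(k,m) in enumerate(M.items()):
        zr=58+14*i
        mm=m&near; P=w[mm]; P=P[(P[:,2]>zr-14)&(P[:,2]<zr+3)]
        rr=np.hypot(P[:,0]-696,P[:,1]+47); P=P[rr>48]
        # outer contour of the colour region cast on the middle of the visible lip band: lower edge of lip
        u=np.unique(np.nonzero(mm)[1]); low=np.array([(c,np.nonzero(mm[:,c])[0].max()) for c in u])
        q=ray(n,low,zr-12 if i==0 else zr-14)   # lowest visible point: lip bottom / hidden by lower rim
        q2,rm=fitc(q[5:-5],58)
        a,_=fitc(P[:,:2],58) if len(P)>10 else (None,0)
        print(k,'n',len(P),'cloud fit',None if a is None else a.round(1),'low-edge fit',q2.round(1),round(rm,2))
lean(sys.argv[1])
E
python3 lean.py 30
```

```text
yellow n 34 cloud fit [694.7 -42.7] low-edge fit [693.3 -38.2] 0.91
green n 24 cloud fit [694.9 -41.5] low-edge fit [693.2 -36. ] 0.88h.py:20: RuntimeWarning: Mean of empty slice.
  c0=P.mean(0)
  ret = um.true_divide(
Traceback (most recent call last):
  File "lean.py", line 18, in <module>
    lean(sys.argv[1])
    ~~~~^^^^^^^^^^^^^
  File "lean.py", line 15, in lean
    q2,rm=fitc(q[5:-5],58)
          ~~~~^^^^^^^^^^^^
  File "h.py", line 21, in fitc
    if r: s=least_squares(lambda q:np.hypot(*(P-q).T)-r,c0,loss='soft_l1')
            ~~~~~~~~~~~~~^^^^^^^^^^^^^^^^^^^^^^^^^^^^^^^^^^^^^^^^^^^^^^^^^
ValueError: Initial guess is outside of provided bounds
```

```bash
sed -i "s/        q2,rm=.*/        q2,rm=(fitc(q[5:-5],58) if len(q)>20 else (np.zeros(2),0))/" lean.py; python3 lean.py 30; python3 - <<'E'
from h import *
im=cv2.imread('pics/scene30.png'); cv2.imwrite('pics/sb.png',cv2.resize(im[222:285,295:355],None,fx=9,fy=9,interpolation=cv2.INTER_CUBIC))
E
```

```text
yellow n 34 cloud fit [694.7 -42.7] low-edge fit [693.3 -38.2] 0.91
green n 24 cloud fit [694.9 -41.5] low-edge fit [693.2 -36. ] 0.88
blue n 8 cloud fit None low-edge fit [0. 0.] 0
white n 90 cloud fit [694.5 -43.2] low-edge fit [693.6 -40.7] 1.03
red n 26 cloud fit [693.8 -39.7] low-edge fit [693.  -34.2] 1.01
orange n 390 cloud fit [696.1 -47.3] low-edge fit [ 763.5 -123.1] 20.48
```

View pics/sb.png

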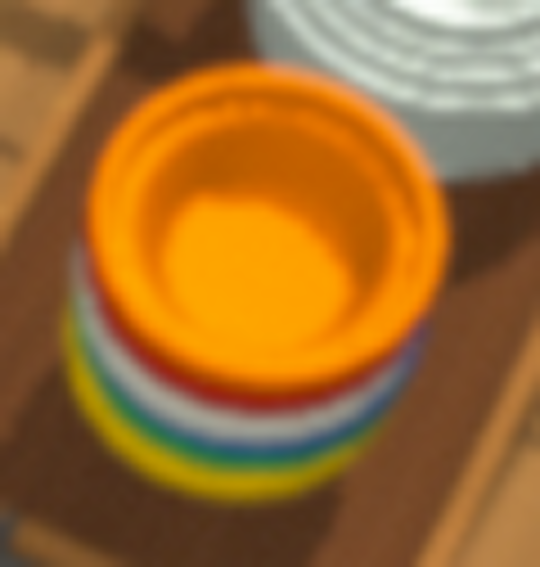

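The stack measures straight: fitted lip centres agree within a few mm, and the top rim is at about 128 mm as expected. The pans are level and fanned, so I'm handing in.

```bash
python3 -c "
from cell import ctrl
print(ctrl.finish_job(), ctrl.read_state()['clock'])"
```

```text
the job is handed in; nothing more can be done
the job is handed in; nothing more can be done
```

I finished the job and handed it in at about 59 s on the robot's clock, with the gripper clear of everything. No verdict was reported.

**Pans:** I nested pans b, c and d in the big pan in that order.
- The handles point at about 1.56, 2.10, 2.65 and 3.25 rad, which puts neighbouring ends 85–90 mm apart.
- Each handle top sits about 4 mm above the one below. Rim heights came out at about 75, 79 and 82 mm, against 74, 78 and 82 expected.
- Most rim tilts read within 0.02 rad. One scene-camera reading for pan b gave 0.04; the top camera gave 0.013 for the same rim, so I took the larger one as noise.

**Bowls:** I stacked green, blue, white, red and orange on the yellow bowl. The white bowl had been knocked a few centimetres aside, so I measured it again before picking it up.
- The top rim reads about 128 mm, as expected for six nested bowls.
- The top camera shows it level. One scene-camera slope of about 0.03 rad disagrees, probably noise.
- The lip centres I could fit lie within a few mm of each other. Too few pixels of the blue bowl were visible to check it.
- The stack now stands about 5–7 mm in +y from where the yellow bowl was first measured. The yellow bowl seems to have slid slightly on the tray while I was stacking.

**Other notes:** The scene and top cameras disagreed by a steady 5 mm or so throughout, so I checked the bowls against the wrist camera and relied on contact heights for both bowls and pans. I did not touch the mug, scraper or white cup.

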